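Index the wire-spool carousel and hang a spool on its empty hook

TASK

Grip its red upright handle and turn the spool carousel clockwise (seen from above) until you feel its end stop, pressing it home for a moment with 8 to 10 N; the empty hook then faces the yellow mark on the stand. Then take the loose copper-wire spool from the grey cradle, pass it over the upturned end of that hook, push the yellow spring plate right back, lower the spool behind the hook's end and let go, so that it hangs trapped between plate and hook end. Never force the carousel or the spool (12 N is plenty), leave that hook facing the mark and the other things on the bench where they are.

Things in the scene. Friction and masses are not known exactly. Their poses are not given: they have to be found in the camera images.
- carousel: The turning part; origin on its vertical axis, 140 mm above the bench. Its -x points along the empty hook, its +y towards the handle. It starts 1 to 2 rad counter-clockwise of its hard stop. At the stop, the hook points within 0.25 rad of the yellow mark's middle; where exactly is set anew each time and cannot be seen: feel for it. Drag 0.2 N m (3 N at the handle); stays where left. The three other hooks carry full spools fixed to it.
- handle (a point): Grip point of the red upright handle: round post, 16 mm diameter, 50 mm tall, on the carousel's crank arm; the arm's top is 28 mm below this point, the post's top 22 mm above, the hung spools' tops 42 mm below. Turns with the carousel, whose vertical axis is 70 mm along -y of this point. A gripping hand may slip round the post, which adds a few N to the drag felt.
- hook_seat (a point): Where the spool's centre lies when properly hung on the empty hook: 134 mm above the bench, 108 mm from the carousel's vertical axis, turning with it. -x points outward along the hook (+x is the way to push a spool on), z up. The hook is a level steel bar, 10 mm diameter, its centre line 6 mm above this point.
- hook_end (a point): Middle of the outer face of the empty hook's upturned end, which is 10 mm thick along the hook, 10 mm wide and 16 mm tall (from the bar's underside to 6 mm above the bar's top). 32 mm outward of hook_seat and 9 mm higher; same axes. A spool whose bore is centred at this height passes over it with 3 mm to spare above and below.
- plate (a joint): Travel of the yellow spring plate (disc, 44 mm diameter) on the empty hook, m: 0 = out, its face 18 mm inward of hook_seat; 0.009 = hard back at its stop. Spring 2 N at 0, 6.5 N at 0.009. A hung spool, or one just clearing the hook's end, holds it at 0.004; so at its stop there are 5 mm of room behind the hook's end. Over 20 N on it is forcing.
- spool_center (a point): Centre of the loose spool, half-way up. 44 mm long along its own x axis, which lies level; two black flanges, 60 mm diameter, 5 mm thick; copper winding between, 54 mm diameter, 34 mm long; bore 22 mm diameter; about 0.25 kg; same both ways round. Starts in the cradle, centre 44 mm above the bench. Grip it from above across the winding.
- crank (a joint): Flex of the springy crank arm that carries the handle, rad, about the carousel's axis: 0 unloaded, negative when the handle is pushed clockwise; 30 N m/rad, so 0.01 rad for each 4.3 N at the handle (0.7 mm there). Only pushes round the axis flex it, not the grip. The carousel counts as forced at 0.037 (16 N).
- cradle: Grey cradle fixed to the bench, origin at the centre of its underside; top 14 mm high, 60 mm along x, 36 mm along y; a 5 mm high foot reaches 110 mm along x. The spool lies along its x axis.
- stand: Grey round foot of the carousel, fixed, 200 mm diameter, 14 mm thick; origin on the carousel's vertical axis at the bench. Its -x points to the middle of the yellow mark (50 mm wide, at the foot's edge).
- coil_part_a: Loose black transformer with a yellow band, 34 x 26 x 24 mm, origin under its centre: leave alone.
- coil_part_b: Second transformer of the same kind: leave alone.
- tape_roll: Loose yellow ring-shaped roll of tape, 84 mm diameter, 18 mm high, origin under its centre: leave alone.
Mind the look-alikes: they are no part of the job. What is meant by the part that bears spool_center is not turquoise, and is the larger of those in its own colour.

How it is judged:
By the outcome, as a careful person would: the job done as asked, in the order asked, and still so for the second after the job is handed in, with the robot touching nothing.
It also fails if it takes over 72 s, if anything falls off the work surface, if the arm or the gripper's body presses on something with over 40 N, if the wrist force passes 120 N, or if a joint passes its speed limit or range.

ROBOT

A 6-joint arm with a two-finger parallel gripper is mounted at the origin on the work surface. World frame = base frame: x ahead of the robot, y to its left, z up, the work surface at z = 0. Lengths are in mm, angles in rad, forces in N, time in s.
With the tool pointing down it reaches from about 350 to 925 mm from the base axis. Payload 6.4 kg.
Tool frame: the origin (TCP) lies midway between the tips of the shut fingers; the grasp point (between the pads) lies 19 mm behind it (r.tcp_to_grasp is the distance from the TCP to the grasp point, in mm); z points along the fingers, x is the direction in which the jaws open and shut, and the axes are right-handed (so a half turn about z gives the same grasp; the last joint's range is limited). The gripper opens to 85 mm and grips with 20 to 120 N. Pads are 22 mm wide; open, the fingers measure 114 mm over their backs; the gripper's body (76 mm by 85 mm) begins 54 mm behind the grasp point. The pads swing forward as they close: fully open they stand 13 mm farther back than shut.
Start: joints at [1.152, 0.245, 1.558, -0, 1.339, -0.174], TCP at [157.532, 630.633, 231.29] pointing down, gripper open.
Joint ranges: [-3.13, 3.13], [-1.02, 2.26], [0.13, 2.54], [-0.95, 4.09], [0.21, 2.88], [-2.74, 2.74]. Speed limits (rad/s): [2.57, 2.57, 3.14, 3.14, 3.14, 3.14].

INTERFACE

Orientations are given as a unit quaternion [x, y, z, w].
In Python, from workcell import telemetry, cams, order, nets, r gives the robot as it stands.
- The arm moves only by the tool drive_tool, never from a script. Its argument "commands" is one flat list of numbers, 7 for each row, row after row: the shift along the tool's x, y, z in cm, then the turn, a rotation vector about the tool's x, y, z in rad, then the closure, from -1 (fully open) to 1 (shut). A call has exactly 5 rows; each row is the pose to reach, as a shift and turn from the pose measured when the call began, along the tool's axes at that moment; what a row does not reach only later rows make up. A row lasts 1/12 s, in which the tool goes at most 41.7 mm and 7.16 degrees, less where a joint would pass 70% of its speed; a pose out of reach is approached as far as the arm can. A call with a gripper value outside its range is refused whole. The fingers move at their own pace and stop on an object; "force" is the grip in N (left out, the last holds). Time passes only in rows, so rows that repeat a pose let the fingers close, or fill a call up. It gives the time, the measured TCP pose, the force and the opening at its end, in the units of the state.
- telemetry.state(): the state, without advancing time (a new reading comes with each control period).
- cams.capture(name): name is "scene" or "top" or "wrist"; returns a dict with "pixels" (384x512x3 uint8, blue, green, red), "fx", "fy", "cx", "cy" (pixels), "dist" ([k1, k2, p1, p2, k3] as OpenCV has them; the pictures are not rectified), "rvec" (rotation vector, rad) and "tvec" (3), from world to camera coordinates, as OpenCV has them; the wrist camera has in their place "hand_eye" (4x4, takes a point from camera to tool coordinates, whose origin is the TCP and whose axes are the tool frame's). Camera axes: x right, y down, z forward; pixel columns grow to the right and rows downward; lengths in mm; the calibration is good to about 2 mm. A picture is of the moment at which its call begins: read the wrist's pose just before it. There is no depth.
- order.hand_in(): hands the job in, once; it reports no verdict.
Trained networks look in the newest picture that a camera, given by its name, has taken for a name from the list of things; names that differ only in an ending like _2 or _b are one class to them, and where a whole thing is asked for, a point or a joint stands for the part that bears it (a point fixed in the world has none). Each returns a list of dicts, best first, with "score" (0 to 1); they miss things now and then, are a little off and sometimes report something else, mostly with a low value. They report only what shows in the picture. A call takes as long as a camera call. They do not tell look-alikes from the thing itself.
- nets.masks_of(camera, label): "pixels" (384x512 bool, what is visible of it) and "position" ([column, row] in pixels, amid what is visible of it).
The state is a dict: "clock": time; "joint_pos": joint angles; "qd": joint speeds; "tau": joint torques, N m; "tool_pos": TCP position; "tool_rot": TCP orientation; "force": force on the tool from outside, world axes, zero at the start; "torque": the same for the moment, N m; "opening": finger opening in mm.
Only numpy, scipy, OpenCV 4.12 (cv2) and the standard library are available. Lean on these libraries where they do the work, as an engineer would, in place of code of your own. Each camera call takes 0.05 s, during which the arm holds its last target.

## Working session

There is one attempt and no reset: what is moved stays moved. The work goes in short steps, Python scripts to look and compute and a tool call to move; the robot and the scene stay as the last step left them, time stands still between calls to the robot, and variables do not carry over. Pictures are saved under pics/ and viewed, and the job is handed in when it is done.

Besides the shell and the picture viewer there is one more tool, called as name(argument=value, ...) on one line, values as JSON. drive_tool: Moves the arm, as the interface text tells. Its arguments: {"type":"object","properties":{"commands":{"type":"array","items":{"type":"number"}},"force":{"type":"number"}},"required":["commands"]}

```bash
ls; mkdir -p pics
python3 - <<'E'
from workcell import telemetry, cams, order, nets, r
import cv2
s=telemetry.state();print(s)
for n in ["scene","top"]:
    d=cams.capture(n);cv2.imwrite(f"pics/{n}0.png",d["pixels"]);print(n,{k:v for k,v in d.items() if k!="pixels"})
    for l in ["carousel","handle","spool_center","cradle","stand","hook_end","plate","tape_roll","coil_part_a"]:
        for m in nets.masks_of(n,l): print(l,round(m["score"],2),m["position"],m["pixels"].sum())
E
```

```text
pics
{'clock': 0.0, 'joint_pos': array([ 1.15190325e+00,  2.45822083e-01,  1.55903219e+00,  6.62277827e-06,
        1.33868229e+00, -1.74127590e-01]), 'qd': array([-4.77093591e-05, -2.74063328e-04, -4.20250161e-04,  6.72784858e-05,
       -2.31019081e-03,  4.43335333e-04]), 'tau': array([-1.51761331e-03, -4.29508495e+01, -3.26128399e+01, -2.29132720e-04,
        5.37078828e-03, -2.57215945e-06]), 'tool_pos': array([157.29208248, 630.10332746, 230.16542042]), 'tool_rot': array([ 7.88139938e-01,  6.15495324e-01, -8.59608234e-04,  4.53628201e-04]), 'force': array([0.95591767, 1.43061534, 0.10283121]), 'torque': array([-0.00839281, -0.03773186,  0.04290122]), 'opening': 85.53482107808738}
scene {'fx': 382.3027798495061, 'fy': 382.3027798495061, 'cx': 260.71480481385515, 'cy': 186.28590516108935, 'dist': array([-0.11622724,  0.        ,  0.        ,  0.        ,  0.        ]), 'rvec': array([ 0.88450852,  2.38633245, -1.22956056]), 'tvec': array([ 437.70491808,  -47.57550256, 1319.54160625])}
carousel 0.86 [284.6, 231.7] 4258
handle 0.84 [303.5, 213.9] 300
spool_center 0.85 [237.4, 192.0]
[... 346 characters left out ...]
77338, 'cy': 190.81407260904882, 'dist': array([-0.03041697,  0.        ,  0.        ,  0.        ,  0.        ]), 'rvec': array([ 2.12880161, -2.17595167,  0.15130632]), 'tvec': array([ -45.49276937,  560.71298234, 1214.29885881])}
carousel 0.94 [190.5, 169.8] 3173
handle 0.56 [187.4, 183.4] 313
spool_center 0.77 [309.5, 217.6] 371
spool_center 0.63 [348.4, 225.9] 332
spool_center 0.57 [387.8, 220.9] 245
cradle 0.49 [339.9, 216.6] 232
stand 0.84 [201.2, 177.1] 5370
hook_end 0.73 [193.9, 170.5] 3148
plate 0.47 [192.7, 169.1] 3160
plate 0.42 [191.6, 184.2] 278
plate 0.32 [339.2, 218.1] 234
tape_roll 0.72 [296.1, 144.8] 419
coil_part_a 0.69 [118.6, 231.3] 158
coil_part_a 0.67 [274.6, 236.7] 85
```

Run:
```python
import cv2
a=cv2.imread("pics/scene0.png");b=cv2.imread("pics/top0.png")
cv2.imwrite("pics/s1.png",cv2.resize(a[130:330,160:400],(720,600),interpolation=cv2.INTER_CUBIC))
cv2.imwrite("pics/t1.png",cv2.resize(b[90:290,90:420],(792,480),interpolation=cv2.INTER_CUBIC))
```

```text
(no output)
```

View pics/s1.png

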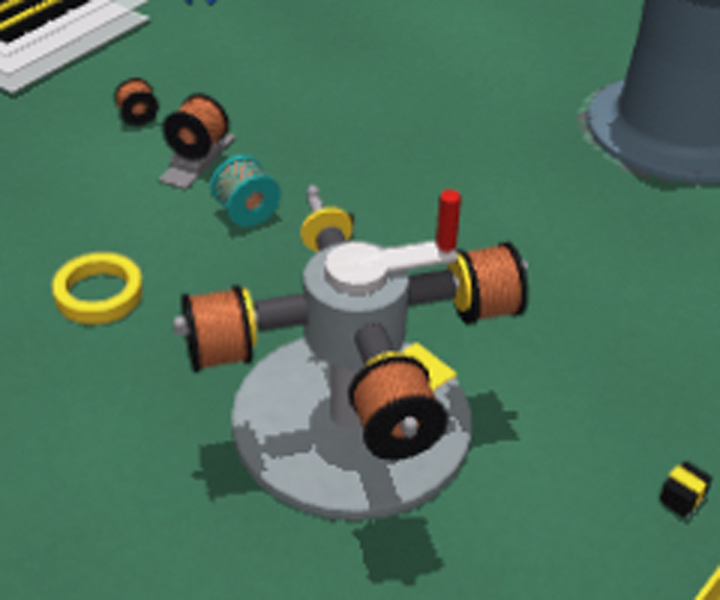

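View pics/t1.png

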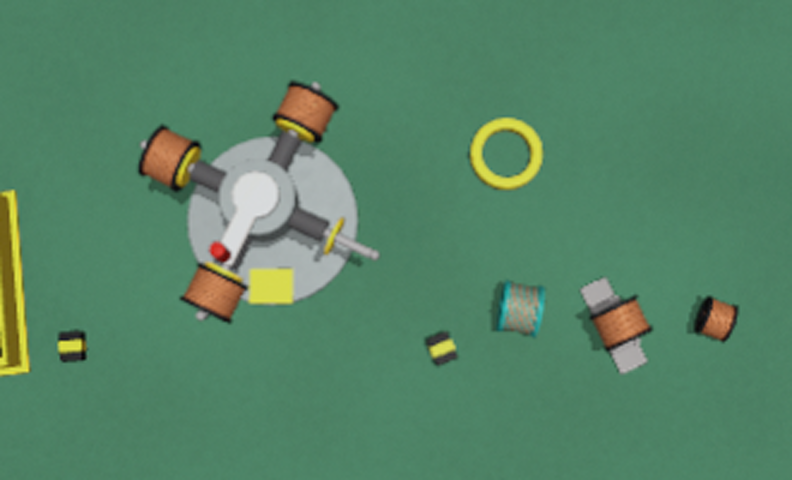

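View pics/top0.png

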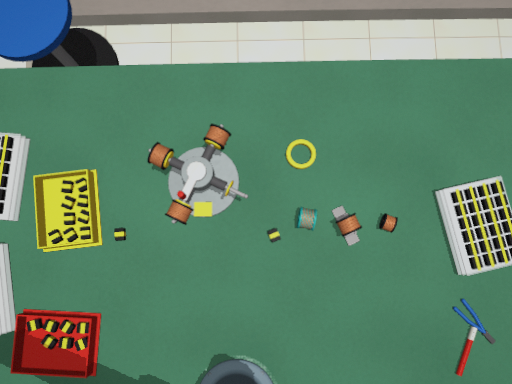

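```bash
cat > h.py <<'E'
from workcell import telemetry, cams, order, nets, r
import cv2, numpy as np
from scipy.spatial.transform import Rotation as R
def ext(d,st=None):
    K=np.array([[d['fx'],0,d['cx']],[0,d['fy'],d['cy']],[0,0,1]])
    if 'rvec' in d:
        Rm=cv2.Rodrigues(np.array(d['rvec']))[0]; t=np.array(d['tvec']).reshape(3)
    else:
        H=np.array(d['hand_eye']); Tw=np.eye(4); Tw[:3,:3]=R.from_quat(st['tool_rot']).as_matrix(); Tw[:3,3]=st['tool_pos']
        M=np.linalg.inv(Tw@H); Rm=M[:3,:3];t=M[:3,3]
    return K,np.array(d['dist']),Rm,t
def onplane(e,uv,z):
    K,D,Rm,t=e
    p=cv2.undistortPoints(np.array(uv,float).reshape(-1,1,2),K,D).reshape(-1,2)
    c=-Rm.T@t; v=np.c_[p,np.ones(len(p))]@Rm
    s=(z-c[2])/v[:,2]; return c+v*s[:,None]
def rays(e,uv):
    K,D,Rm,t=e
    p=cv2.undistortPoints(np.array(uv,float).reshape(-1,1,2),K,D).reshape(-1,2)
    v=np.c_[p,np.ones(len(p))]@Rm; return -Rm.T@t, v/np.linalg.norm(v,axis=1)[:,None]
def proj(e,P):
    K,D,Rm,t=e
    return cv2.projectPoints(np.array(P,float).reshape(-1,3),cv2.Rodrigues(Rm)[0],t,K,D)[0].reshape(-1,2)
def tri(obs):
    A=np.zeros((3,3));b=np.zeros(3)
    for e,uv in obs:
        c,v=rays(e,[uv]);M=np.eye(3)-np.outer(v[0],v[0]);A+=M;b+=M@c
    return np.linalg.solve(A,b)
def cap(n,name=None,crop=None,size=None):
    st=telemetry.state(); d=cams.capture(n)
    if name:
        im=d['pixels']
        if crop: im=im[crop[1]:crop[3],crop[0]:crop[2]]
        if size: im=cv2.resize(im,size,interpolation=cv2.INTER_CUBIC)
        cv2.imwrite(f'pics/{name}.png',im)
    return d,ext(d,st),st
E
python3 - <<'E'
from h import *
d,et,st=cap("top"); e2=cap("scene","x",(225,185,265,205))[1]
np.set_printoptions(precision=1,suppress=True)
k=2.4
def T(u,v): return [90+u/k,90+v/k]
def S(u,v): return [160+u/3,130+v/3]
print("mark",onplane(et,[T(271,286),T(250,304),T(292,304),T(250,269),T(292,269)],14))
print("axis140", onplane(et,[T(256,193)],160), "scene",onplane(e2,[S(355,262)],160))
print("handle",tri([(et,T(217,250)),(e2,S(450,192))]),onplane(et,[T(217,250)],180))
print("spool",onplane(et,[T(622,323)],60), onplane(e2,[S(200,120)],50))
print("foot",onplane(et,[T(597,292),T(628,357)],5))
print("hookend",onplane(et,[T(376,255)],145))
print("stand",onplane(et,[T(188,218),T(358,218),T(273,135),T(273,304)],14))
print("robot base",proj(et,[[0,0,0]]),proj(e2,[[0,0,0]]))
im=d['pixels'][195:250,280:410];cv2.imwrite("pics/t2.png",cv2.resize(im,(780,330),interpolation=cv2.INTER_CUBIC))
E
```

```text
mark [[514.4  82.8  14. ]
 [494.  107.3  14. ]
 [492.9  58.7  14. ]
 [534.8 107.1  14. ]
 [533.7  58.3  14. ]]
axis140 [[597.3  82.3 160. ]] scene [[578.6  66.2 160. ]]
handle [529.  112.3 228.9] [[535.8 119.7 180. ]]
spool [[ 459.8 -312.8   60. ]] [[ 454.1 -313.    50. ]]
foot [[ 499.9 -297.1    5. ]
 [ 423.4 -329.7    5. ]]
hookend [[531.5 -40.9 145. ]]
stand [[596.4 179.5  14. ]
 [592.1 -19.5  14. ]
 [693.7  79.2  14. ]
 [493.4  80.7  14. ]]
robot base [[236.1 400.1]] [[385.9 172.7]]
```

View pics/t2.png

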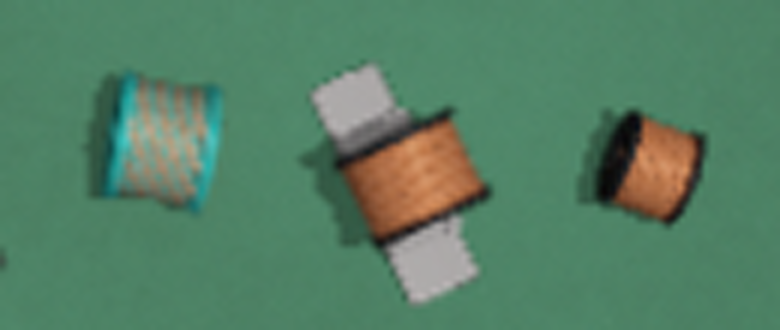

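```bash
cat >> h.py <<'E'
def tgt(p,ang):
    "tool pointing down, tool x at world angle ang; p TCP mm. prints row"
    st=telemetry.state(); Rc=R.from_quat(st['tool_rot'])
    c,s=np.cos(ang),np.sin(ang)
    Rt=R.from_matrix(np.array([[c,s,0],[s,-c,0],[0,0,-1.]]))
    d=Rc.inv().apply(np.array(p)-st['tool_pos'])/10
    rv=(Rc.inv()*Rt).as_rotvec()
    print("row",np.round(d,3),np.round(rv,4),"clock",round(st['clock'],2),"F",np.round(st['force'],1),"open",round(st['opening'],1))
def show():
    st=telemetry.state(); X=R.from_quat(st['tool_rot']).as_matrix()
    print("t",round(st['clock'],2),"p",np.round(st['tool_pos'],1),"xang",round(np.arctan2(X[1,0],X[0,0]),4),"z",np.round(X[:,2],3),"F",np.round(st['force'],2),"T",np.round(st['torque'],2),"op",round(st['opening'],1))
    return st
E
python3 -c "
from h import *
d,e,st=cap('wrist');print(d['hand_eye'],d['fx'])
tgt([500,125,300],1.1);show()"
```

```text
[[ 9.99999663e-01  7.94399389e-04  2.08355552e-04  5.68135719e-02]
 [-8.19726193e-04  9.49923616e-01  3.12481123e-01 -7.87210278e+01]
 [ 5.03129537e-05 -3.12481189e-01  9.49923947e-01 -1.41462677e+02]
 [ 0.00000000e+00  0.00000000e+00  0.00000000e+00  1.00000000e+00]] 329.1737312001993
row [-40.757  45.479  -6.87 ] [ 0.    -0.     0.226] clock 1.15 F [0.6 0.1 0.9] open 85.8
t 1.15 p [157.5 630.6 231.3] xang 1.326 z [ 0.  0. -1.] F [0.6  0.13 0.89] T [ 0.05 -0.07  0.04] op 85.8
```

drive_tool(commands=[-40.8,45.5,-6.9,0,0,0.226,-1,-40.8,45.5,-6.9,0,0,0.226,-1,-40.8,45.5,-6.9,0,0,0.226,-1,-40.8,45.5,-6.9,0,0,0.226,-1,-40.8,45.5,-6.9,0,0,0.226,-1])

```text
clock: 1.57
tool_pos: [274.2, 457.6, 254.9]
tool_rot: [0.852, 0.523, 0.0, 0.0]
force: [2.5, 0.6, 0.1]
opening: 85.4
```

```bash
python3 -c "
from h import *
tgt([500,125,300],1.1);show()"
```

```text
row [-19.423  35.2    -4.505] [ 0.0002 -0.0003  0.0008] clock 1.57 F [2.5 0.6 0.1] open 85.4
t 1.57 p [274.2 457.6 254.9] xang 1.1008 z [ 0.  0. -1.] F [2.46 0.56 0.11] T [-0.04 -0.02 -0.01] op 85.4
```

drive_tool(commands=[-19.4,35.2,-4.5,0,0,0,-1,-19.4,35.2,-4.5,0,0,0,-1,-19.4,35.2,-4.5,0,0,0,-1,-19.4,35.2,-4.5,0,0,0,-1,-19.4,35.2,-4.5,0,0,0,-1])

```text
clock: 1.98
tool_pos: [390.5, 286.1, 278.5]
tool_rot: [0.852, 0.523, 0.001, 0.0]
force: [0.8, 0.1, 0.9]
opening: 85.1
```

```bash
python3 -c "
from h import *
tgt([500,125,300],1.1);show()"
```

```text
row [-9.401 17.06  -2.15 ] [ 0.0008 -0.0011  0.001 ] clock 1.98 F [0.8 0.1 0.9] open 85.1
t 1.98 p [390.5 286.1 278.5] xang 1.101 z [ 0.001  0.001 -1.   ] F [0.8  0.09 0.88] T [ 0.02 -0.03  0.01] op 85.1
```

drive_tool(commands=[-9.4,17.06,-2.15,0,0,0,-1,-9.4,17.06,-2.15,0,0,0,-1,-9.4,17.06,-2.15,0,0,0,-1,-9.4,17.06,-2.15,0,0,0,-1,-9.4,17.06,-2.15,0,0,0,-1])

```text
clock: 2.4
tool_pos: [501.4, 122.2, 300.7]
tool_rot: [0.853, 0.522, 0.001, 0.001]
force: [-0.8, 0.4, -0.3]
opening: 85.3
```

```bash
python3 -c "
from h import *
st=show()
d,e,st=cap('wrist','w1')
for l in ['handle','stand']:
  for m in nets.masks_of('wrist',l): print(l,round(m['score'],2),m['position'],m['pixels'].sum())
"
```

```text
t 2.4 p [501.4 122.2 300.7] xang 1.0991 z [ 0.003  0.    -1.   ] F [-0.78  0.36 -0.33] T [ 0.05 -0.02  0.  ] op 85.3
handle 0.64 [260.3, 234.8] 1468
stand 0.91 [264.6, 238.6] 23894
```

View pics/w1.png

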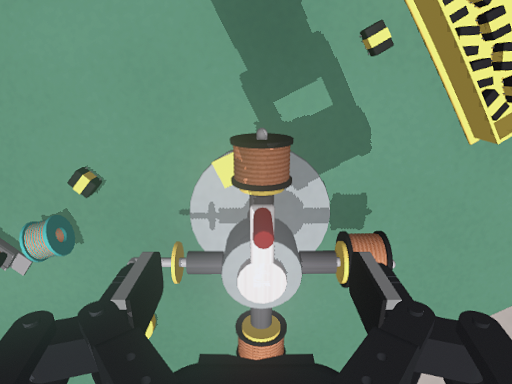

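```bash
python3 -c "
from h import *
st=show()
d,e,st=cap('wrist')
im=d['pixels'].astype(int);m=((im[...,2]>im[...,1]+50)&(im[...,2]>im[...,0]+50)&(im[...,1]<45));m[300:]=0
ys,xs=np.nonzero(m);k=(abs(xs-262)<30)&(abs(ys-230)<40);xs=xs[k];ys=ys[k];print(xs.min(),xs.max(),ys.min(),ys.max(),xs.mean())
ax=np.array([594.,80]);
for z in (178,228): print(proj(e,[[531,112,z]]))
print(onplane(e,[[262.5,242]],228),onplane(e,[[262.5,214]],178))
print(onplane(e,[[262,206]],14), proj(e,[[594,80,178]]))
cv2.imwrite('pics/w2.png',cv2.resize(d['pixels'][120:330,160:400],(720,630)[:2] if 0 else (685,600)))
"
```

```text
t 2.55 p [501.  123.3 300.3] xang 1.0972 z [ 0.002  0.001 -1.   ] F [-0.65 -0.36 -0.07] T [-0.05  0.04 -0.02] op 85.3Traceback (most recent call last):
  File "<string>", line 6, in <module>
    ys,xs=np.nonzero(m);k=(abs(xs-262)<30)&(abs(ys-230)<40);xs=xs[k];ys=ys[k];print(xs.min(),xs.max(),ys.min(),ys.max(),xs.mean())
                                                                                    ~~~~~~^^
    return umr_minimum(a, axis, None, out, keepdims, initial, where)
ValueError: zero-size array to reduction operation minimum which has no identity
```

```bash
python3 -c "
from h import *
d,e,st=cap('wrist')
m=nets.masks_of('wrist','handle')[0]['pixels']
ys,xs=np.nonzero(m);print(xs.min(),xs.max(),ys.min(),ys.max())
for z in (178,228): print(proj(e,[[531,112,z]]))
print(onplane(e,[[262.5,242]],228),onplane(e,[[262.5,214]],178))
print(proj(e,[[594,80,178],[594,80,14]]))
cv2.imwrite('pics/w2.png',cv2.resize(d['pixels'][120:330,160:400],(685,600),interpolation=cv2.INTER_CUBIC))
"
```

```text
247 272 207 289
[[258.3925594  217.61195545]]
[[259.00430023 244.68765229]]
[[530.21058426 115.22375304 228.        ]] [[529.59426758 116.68598647 178.        ]]
[[258.24659465 286.90683317]
 [257.26707748 218.24730282]]
```

View pics/w2.png

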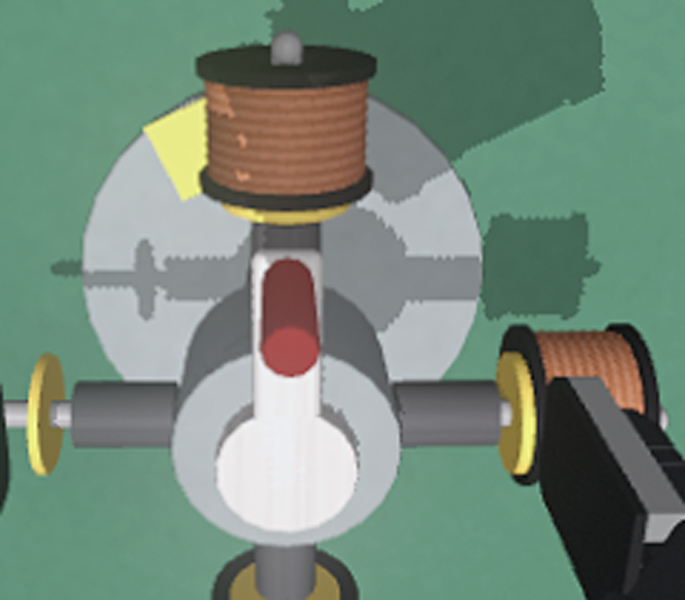

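```bash
python3 -c "
from h import *
d,e,st=cap('wrist');print(onplane(e,[[261.6,243.2]],228),onplane(e,[[260.5,284.5]],178),onplane(e,[[260.5,284.5]],184))
tgt([531,114,187],1.097);show()"
```

```text
[[529.94524947 115.58370508 228.        ]] [[591.77910018  84.63642311 178.        ]] [[588.07420487  86.38847681 184.        ]]
row [ 0.35   3.362 11.279] [ 0.0003 -0.001   0.0055] clock 2.75 F [-0.1 -0.1  0. ] open 85.2
t 2.75 p [499.3 126.  299.8] xang 1.1025 z [ 0.001  0.001 -1.   ] F [-0.15 -0.06  0.04] T [ 0.    0.02 -0.04] op 85.2
```

drive_tool(commands=[0.3,3.3,2,0,0,0,-1,0.3,3.3,6,0,0,0,-1,0.3,3.3,10,0,0,0,-1,0.3,3.3,11.3,0,0,0,-1,0.3,3.3,11.3,0,0,0,-0.5], force=50)

```text
clock: 3.17
tool_pos: [526.9, 114.8, 182.5]
tool_rot: [0.851, 0.524, -0.003, -0.002]
force: [0.3, 0.0, -0.1]
opening: 75.7
```

```bash
python3 -c "
from h import *
d,e,st=cap('wrist','w3')
tgt([531,115,187],1.1);show()"
```

```text
row [ 0.117  0.166 -0.119] [-0.0026  0.0004  0.004 ] clock 3.22 F [0.1 0.3 0.3] open 68.6
t 3.22 p [529.  114.7 185.8] xang 1.104 z [-0.003  0.001 -1.   ] F [0.05 0.27 0.33] T [ 0.   -0.03  0.02] op 68.6
```

View pics/w3.png

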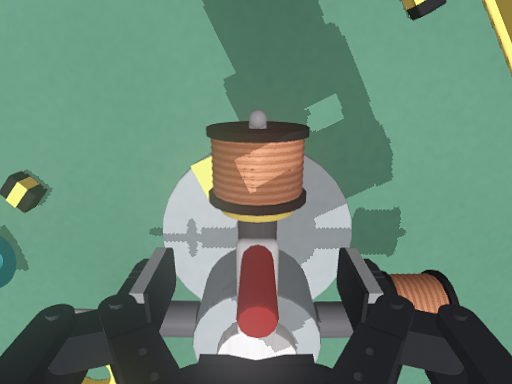

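drive_tool(commands=[0.1,0.15,-0.2,0,0,0,0.2,0.1,0.15,-0.2,0,0,0,0.5,0.1,0.15,-0.2,0,0,0,1,0.1,0.15,-0.2,0,0,0,1,0.1,0.15,-0.2,0,0,0,1], force=50)

```text
clock: 3.63
tool_pos: [531.6, 114.7, 189.9]
tool_rot: [0.851, 0.524, 0.0, -0.0]
force: [-2.1, -0.0, 4.8]
opening: 14.6
```

drive_tool(commands=[0,0,0,0,0,0,1,0,0,0,0,0,0,1,0,0,0,0,0,0,1,0,0,0,0,0,0,1,0,0,0,0,0,0,1])

```text
clock: 4.05
tool_pos: [531.6, 114.6, 190.0]
tool_rot: [0.851, 0.524, 0.0, -0.0]
force: [-1.5, -0.9, -0.2]
opening: 14.9
```

```bash
python3 -c "
from h import *
d,e,st=cap('wrist','w4');show()"
```

```text
t 4.1 p [531.6 114.6 190. ] xang 1.104 z [-0.  0. -1.] F [-1.45 -1.13  0.84] T [-0.16  0.2  -0.12] op 14.4
```

View pics/w4.png

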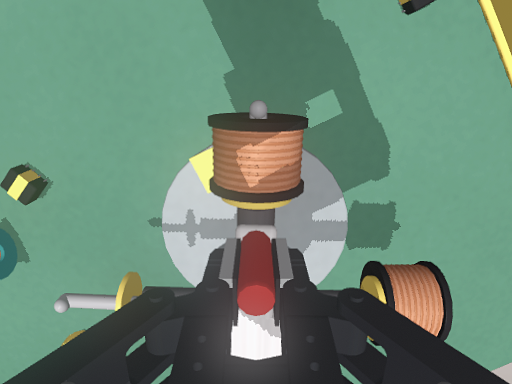

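drive_tool(commands=[0.4,0.012,0,0,0,0.057,1,0.93,0.062,0,0,0,0.133,1,1.46,0.154,0,0,0,0.21,1,1.98,0.286,0,0,0,0.287,1,2.22,0.362,0,0,0,0.323,1])

```text
clock: 4.52
tool_pos: [545.3, 132.5, 190.0]
tool_rot: [0.925, 0.379, -0.0, 0.001]
force: [0.2, -3.6, 0.3]
opening: 15.0
```

```bash
cat > l.py <<'E'
from h import *
import json,sys
st=show();x=R.from_quat(st['tool_rot']).as_matrix()
open('log.jsonl','a').write(json.dumps([st['clock'],*st['tool_pos'],np.arctan2(x[1,0],x[0,0]),*st['force'],*st['torque']])+'\n')
L=np.array([json.loads(s) for s in open('log.jsonl')])
print('Ftool(x,y,z)',np.round(x.T@st['force'],2),'Fmean2',)
E
python3 l.py
```

```text
t 4.52 p [545.3 132.5 190. ] xang 0.778 z [ 0.    -0.001 -1.   ] F [ 0.19 -3.59  0.27] T [-0.6   0.09 -0.01] op 15.0
Ftool(x,y,z) [-2.38  2.69 -0.27] Fmean2
```

drive_tool(commands=[0.55,0.042,0,0,0,0.079,1,1.11,0.11,0,0,0,0.159,1,1.66,0.22,0,0,0,0.239,1,2.21,0.38,0,0,0,0.32,1,2.45,0.46,0,0,0,0.357,1])

```text
clock: 4.93
tool_pos: [566.2, 146.0, 190.0]
tool_rot: [0.978, 0.207, -0.0, 0.001]
force: [-1.9, -3.8, 1.4]
opening: 14.6
```

```bash
python3 l.py
```

```text
t 4.93 p [566.2 146.  190. ] xang 0.4177 z [-0.    -0.003 -1.   ] F [-1.92 -3.79  1.41] T [-0.61  0.3  -0.01] op 14.6
Ftool(x,y,z) [-3.29  2.69 -1.4 ] Fmean2
```

drive_tool(commands=[0.15,0.001,0,0,0,0.021,1,0.35,0.009,0,0,0,0.05,1,0.56,0.022,0,0,0,0.08,1,0.7,0.035,0,0,0,0.1,1,0.7,0.035,0,0,0,0.1,1])

```text
clock: 5.35
tool_pos: [572.8, 148.3, 190.0]
tool_rot: [0.987, 0.158, -0.001, 0.001]
force: [-2.3, -1.6, 0.9]
opening: 14.8
```

```bash
python3 l.py
```

```text
t 5.35 p [572.8 148.3 190. ] xang 0.3172 z [-0.001 -0.003 -1.   ] F [-2.35 -1.6   0.88] T [-0.33  0.37 -0.04] op 14.8
Ftool(x,y,z) [-2.73  0.79 -0.87] Fmean2
```

drive_tool(commands=[0.05,0,0,0,0,0.007,1,0.1,0,0,0,0,0.014,1,0.13,0.001,0,0,0,0.018,1,0.13,0.001,0,0,0,0.018,1,0.13,0.001,0,0,0,0.018,1])

```text
clock: 5.77
tool_pos: [573.9, 148.6, 190.0]
tool_rot: [0.989, 0.149, -0.001, 0.002]
force: [-2.6, -3.2, 1.7]
opening: 14.9
```

```bash
python3 l.py
```

```text
t 5.77 p [573.9 148.6 190. ] xang 0.2992 z [-0.001 -0.003 -1.   ] F [-2.64 -3.17  1.69] T [-0.34  0.46 -0.04] op 14.9
Ftool(x,y,z) [-3.46  2.26 -1.68] Fmean2
```

drive_tool(commands=[0.05,0,0,0,0,0.007,1,0.1,0,0,0,0,0.014,1,0.13,0.001,0,0,0,0.018,1,0.13,0.001,0,0,0,0.018,1,0.13,0.001,0,0,0,0.018,1])

```text
clock: 6.18
tool_pos: [575.1, 148.9, 190.0]
tool_rot: [0.99, 0.14, -0.001, 0.002]
force: [-2.5, -3.0, 1.8]
opening: 15.0
```

```bash
python3 l.py
```

```text
t 6.18 p [575.1 148.9 190. ] xang 0.2811 z [-0.001 -0.003 -1.   ] F [-2.47 -3.02  1.78] T [-0.33  0.41 -0.09] op 15.0
Ftool(x,y,z) [-3.21  2.22 -1.77] Fmean2
```

drive_tool(commands=[0.05,0,0,0,0,0.007,1,0.1,0,0,0,0,0.014,1,0.14,0.001,0,0,0,0.02,1,0.14,0.001,0,0,0,0.02,1,0.14,0.001,0,0,0,0.02,1])

```text
clock: 6.6
tool_pos: [576.5, 149.3, 190.0]
tool_rot: [0.991, 0.13, -0.001, 0.002]
force: [-3.7, -3.3, 1.7]
opening: 14.8
```

drive_tool(commands=[0.05,0,0,0,0,0.007,1,0.1,0,0,0,0,0.014,1,0.14,0.001,0,0,0,0.02,1,0.14,0.001,0,0,0,0.02,1,0.14,0.001,0,0,0,0.02,1])

```text
clock: 7.02
tool_pos: [577.9, 149.6, 190.0]
tool_rot: [0.993, 0.12, -0.001, 0.002]
force: [-3.2, -2.9, 2.1]
opening: 14.8
```

drive_tool(commands=[0.05,0,0,0,0,0.007,1,0.1,0,0,0,0,0.014,1,0.14,0.001,0,0,0,0.02,1,0.14,0.001,0,0,0,0.02,1,0.14,0.001,0,0,0,0.02,1])

```text
clock: 7.43
tool_pos: [579.3, 149.9, 190.0]
tool_rot: [0.994, 0.11, -0.001, 0.002]
force: [-2.9, -4.1, 1.4]
opening: 14.7
```

drive_tool(commands=[0.05,0,0,0,0,0.007,1,0.1,0.002,0,0,0,0.014,1,0.14,0.004,0,0,0,0.02,1,0.14,0.004,0,0,0,0.02,1,0.14,0.004,0,0,0,0.02,1])

```text
clock: 7.85
tool_pos: [580.7, 150.2, 190.0]
tool_rot: [0.995, 0.1, -0.001, 0.002]
force: [-3.1, -3.4, 1.9]
opening: 14.4
```

drive_tool(commands=[0.05,0,0,0,0,0.007,1,0.1,0.004,0,0,0,0.014,1,0.14,0.007,0,0,0,0.02,1,0.14,0.007,0,0,0,0.02,1,0.14,0.007,0,0,0,0.02,1])

```text
clock: 8.27
tool_pos: [582.1, 150.4, 190.0]
tool_rot: [0.996, 0.09, -0.001, 0.002]
force: [-3.9, -3.3, 1.2]
opening: 14.8
```

drive_tool(commands=[0.05,0,0,0,0,0.007,1,0.1,0.004,0,0,0,0.014,1,0.14,0.007,0,0,0,0.02,1,0.14,0.007,0,0,0,0.02,1,0.14,0.007,0,0,0,0.02,1])

```text
clock: 8.68
tool_pos: [583.5, 150.6, 190.0]
tool_rot: [0.997, 0.08, -0.001, 0.002]
force: [-4.5, -2.5, 2.0]
opening: 14.6
```

drive_tool(commands=[0.03,0,0,0,0,0.004,1,0.06,0.002,0,0,0,0.009,1,0.09,0.004,0,0,0,0.013,1,0.09,0.004,0,0,0,0.013,1,0.09,0.004,0,0,0,0.013,1])

```text
clock: 9.1
tool_pos: [584.4, 150.7, 190.0]
tool_rot: [0.997, 0.074, -0.001, 0.002]
force: [-3.6, -3.8, 0.9]
opening: 15.1
```

drive_tool(commands=[0.05,0,0,0,0,0.007,1,0.1,0.004,0,0,0,0.014,1,0.14,0.007,0,0,0,0.02,1,0.14,0.007,0,0,0,0.02,1,0.14,0.007,0,0,0,0.02,1])

```text
clock: 9.52
tool_pos: [585.7, 150.9, 190.0]
tool_rot: [0.998, 0.064, -0.001, 0.002]
force: [-3.9, -3.3, 1.1]
opening: 14.7
```

drive_tool(commands=[0.05,0,0,0,0,0.007,1,0.1,0.004,0,0,0,0.014,1,0.14,0.007,0,0,0,0.02,1,0.14,0.007,0,0,0,0.02,1,0.14,0.007,0,0,0,0.02,1])

```text
clock: 9.93
tool_pos: [587.1, 151.0, 190.0]
tool_rot: [0.999, 0.054, -0.001, 0.002]
force: [-3.6, -3.8, 2.9]
opening: 14.8
```

drive_tool(commands=[0.05,0,0,0,0,0.007,1,0.1,0.004,0,0,0,0.014,1,0.14,0.009,0,0,0,0.02,1,0.14,0.009,0,0,0,0.02,1,0.14,0.009,0,0,0,0.02,1])

```text
clock: 10.35
tool_pos: [588.5, 151.0, 190.0]
tool_rot: [0.999, 0.044, -0.001, 0.002]
force: [-3.7, -4.0, 2.1]
opening: 14.7
```

drive_tool(commands=[0.05,0.002,0,0,0,0.007,1,0.1,0.006,0,0,0,0.014,1,0.14,0.012,0,0,0,0.02,1,0.14,0.012,0,0,0,0.02,1,0.14,0.012,0,0,0,0.02,1])

```text
clock: 10.77
tool_pos: [589.8, 151.1, 190.0]
tool_rot: [0.999, 0.034, -0.001, 0.002]
force: [-3.3, -3.5, 2.1]
opening: 14.6
```

drive_tool(commands=[0.05,0.002,0,0,0,0.007,1,0.1,0.006,0,0,0,0.014,1,0.14,0.012,0,0,0,0.02,1,0.14,0.012,0,0,0,0.02,1,0.14,0.012,0,0,0,0.02,1])

```text
clock: 11.18
tool_pos: [591.2, 151.2, 190.0]
tool_rot: [1.0, 0.024, -0.001, 0.001]
force: [-4.3, -2.5, 2.1]
opening: 14.7
```

drive_tool(commands=[0.05,0.002,0,0,0,0.007,1,0.1,0.006,0,0,0,0.014,1,0.14,0.012,0,0,0,0.02,1,0.14,0.012,0,0,0,0.02,1,0.14,0.012,0,0,0,0.02,1])

```text
clock: 11.6
tool_pos: [592.6, 151.2, 190.0]
tool_rot: [1.0, 0.014, -0.001, 0.001]
force: [-3.3, -2.4, 2.8]
opening: 14.9
```

drive_tool(commands=[0.05,0.001,0,0,0,0.007,1,0.1,0.003,0,0,0,0.014,1,0.14,0.006,0,0,0,0.02,1,0.14,0.006,0,0,0,0.02,1,0.14,0.006,0,0,0,0.02,1])

```text
clock: 12.02
tool_pos: [594.0, 151.2, 190.0]
tool_rot: [1.0, 0.004, -0.001, 0.001]
force: [-3.2, -3.3, 2.1]
opening: 14.8
```

drive_tool(commands=[0.05,0.001,0,0,0,0.007,1,0.1,0.003,0,0,0,0.014,1,0.14,0.006,0,0,0,0.02,1,0.14,0.006,0,0,0,0.02,1,0.14,0.006,0,0,0,0.02,1])

```text
clock: 12.43
tool_pos: [595.3, 151.1, 190.0]
tool_rot: [1.0, -0.006, -0.001, 0.001]
force: [-4.6, -2.6, 2.6]
opening: 14.6
```

drive_tool(commands=[0.03,0.001,0,0,0,0.004,1,0.07,0.002,0,0,0,0.01,1,0.11,0.004,0,0,0,0.016,1,0.11,0.004,0,0,0,0.016,1,0.11,0.004,0,0,0,0.016,1])

```text
clock: 12.85
tool_pos: [596.5, 151.1, 190.0]
tool_rot: [1.0, -0.014, -0.001, 0.001]
force: [-3.3, -2.4, 2.3]
opening: 15.0
```

drive_tool(commands=[0.05,0.001,0,0,0,0.007,1,0.1,0.003,0,0,0,0.014,1,0.14,0.006,0,0,0,0.02,1,0.14,0.006,0,0,0,0.02,1,0.14,0.006,0,0,0,0.02,1])

```text
clock: 13.27
tool_pos: [597.8, 151.0, 190.0]
tool_rot: [1.0, -0.024, -0.001, 0.001]
force: [-3.9, -2.6, 1.5]
opening: 14.6
```

drive_tool(commands=[0.05,0.001,0,0,0,0.007,1,0.1,0.003,0,0,0,0.014,1,0.14,0.006,0,0,0,0.02,1,0.14,0.006,0,0,0,0.02,1,0.14,0.006,0,0,0,0.02,1])

```text
clock: 13.68
tool_pos: [599.2, 150.8, 190.0]
tool_rot: [0.999, -0.034, -0.001, 0.001]
force: [-4.2, -3.1, 1.8]
opening: 14.4
```

drive_tool(commands=[0.05,0.001,0,0,0,0.007,1,0.1,0.003,0,0,0,0.014,1,0.14,0.006,0,0,0,0.02,1,0.14,0.006,0,0,0,0.02,1,0.14,0.006,0,0,0,0.02,1])

```text
clock: 14.1
tool_pos: [600.5, 150.7, 190.0]
tool_rot: [0.999, -0.044, -0.001, 0.001]
force: [-3.4, -2.9, 2.1]
opening: 14.9
```

drive_tool(commands=[0.05,0.001,0,0,0,0.007,1,0.1,0.003,0,0,0,0.014,1,0.14,0.006,0,0,0,0.02,1,0.14,0.006,0,0,0,0.02,1,0.14,0.006,0,0,0,0.02,1])

```text
clock: 14.52
tool_pos: [601.9, 150.6, 190.0]
tool_rot: [0.999, -0.054, -0.001, 0.001]
force: [-4.6, -2.7, 1.5]
opening: 14.4
```

drive_tool(commands=[0.03,0.001,0,0,0,0.004,1,0.07,0.002,0,0,0,0.01,1,0.12,0.004,0,0,0,0.017,1,0.12,0.004,0,0,0,0.017,1,0.12,0.004,0,0,0,0.017,1])

```text
clock: 14.93
tool_pos: [603.1, 150.4, 190.0]
tool_rot: [0.998, -0.062, -0.001, 0.001]
force: [-4.4, -3.4, 2.3]
opening: 14.7
```

drive_tool(commands=[0.03,0.001,0,0,0,0.004,1,0.07,0.002,0,0,0,0.01,1,0.12,0.004,0,0,0,0.017,1,0.12,0.004,0,0,0,0.017,1,0.12,0.004,0,0,0,0.017,1])

```text
clock: 15.35
tool_pos: [604.2, 150.2, 190.0]
tool_rot: [0.997, -0.071, -0.001, 0.001]
force: [-5.1, -2.2, 3.0]
opening: 14.7
```

drive_tool(commands=[0.03,0.001,0,0,0,0.004,1,0.06,0.002,0,0,0,0.008,1,0.09,0.003,0,0,0,0.013,1,0.09,0.003,0,0,0,0.013,1,0.09,0.003,0,0,0,0.013,1])

```text
clock: 15.77
tool_pos: [604.6, 150.1, 189.9]
tool_rot: [0.997, -0.077, -0.002, 0.002]
force: [-5.9, -2.7, 2.6]
opening: 15.1
```

drive_tool(commands=[0.04,0.001,0,0,0,0.004,1,0.08,0.002,0,0,0,0.004,1,0.08,0.003,0,0,0,0.004,1,0.08,0.003,0,0,0,0.004,1,0.08,0.003,0,0,0,0.004,1])

```text
clock: 16.18
tool_pos: [604.8, 150.1, 189.9]
tool_rot: [0.997, -0.079, -0.002, 0.002]
force: [-7.1, -3.3, 2.4]
opening: 15.0
```

```bash
python3 l.py
```

```text
t 16.18 p [604.8 150.1 189.9] xang -0.1573 z [-0.005 -0.003 -1.   ] F [-7.1  -3.28  2.43] T [-0.38  0.87  0.06] op 15.0
Ftool(x,y,z) [-6.51  4.36 -2.38] Fmean2
```

drive_tool(commands=[0.06,0.001,0,0,0,0.002,1,0.09,0.002,0,0,0,0.002,1,0.11,0.002,0,0,0,0.003,1,0.11,0.002,0,0,0,0.003,1,0.11,0.002,0,0,0,0.003,1])

```text
clock: 16.6
tool_pos: [605.0, 150.0, 189.9]
tool_rot: [0.997, -0.08, -0.004, 0.002]
force: [-8.4, -1.8, 4.9]
opening: 14.9
```

```bash
python3 l.py
```

```text
t 16.6 p [605.  150.  189.9] xang -0.1596 z [-0.007 -0.003 -1.   ] F [-8.42 -1.8   4.85] T [-0.4   0.98  0.03] op 14.9
Ftool(x,y,z) [-8.06  3.14 -4.79] Fmean2
```

drive_tool(commands=[0.1,0.001,0,0,0,0.001,1,0.12,0.002,0,0,0,0.002,1,0.125,0.002,0,0,0,0.002,1,0.125,0.002,0,0,0,0.002,1,0.125,0.002,0,0,0,0.002,1])

```text
clock: 17.02
tool_pos: [605.2, 150.0, 189.9]
tool_rot: [0.997, -0.08, -0.005, 0.002]
force: [-10.6, -2.5, 4.7]
opening: 14.6
```

```bash
python3 l.py
```

```text
t 17.02 p [605.2 150.  189.9] xang -0.1609 z [-0.01  -0.003 -1.   ] F [-10.55  -2.54   4.68] T [-0.41  0.97 -0.03] op 14.6
Ftool(x,y,z) [-10.05   4.22  -4.57] Fmean2
```

drive_tool(commands=[0.112,0,0,0,0,0,1,0.112,0,0,0,0,0,1,0.112,0,0,0,0,0,1,0.112,0,0,0,0,0,1,0.112,0,0,0,0,0,1])

```text
clock: 17.43
tool_pos: [605.2, 150.0, 189.9]
tool_rot: [0.997, -0.08, -0.006, 0.002]
force: [-10.4, -2.0, 4.3]
opening: 14.1
```

```bash
python3 l.py
```

```text
t 17.43 p [605.2 150.  189.9] xang -0.1602 z [-0.013 -0.004 -1.   ] F [-10.41  -2.02   4.28] T [-0.44  0.99  0.02] op 14.1
Ftool(x,y,z) [-10.     3.68  -4.14] Fmean2
```

drive_tool(commands=[0.09,0,0,0,0,0,1,0.085,0,0,0,0,0,1,0.085,0,0,0,0,0,1,0.085,0,0,0,0,0,1,0.085,0,0,0,0,0,1])

```text
clock: 17.85
tool_pos: [605.1, 150.0, 189.9]
tool_rot: [0.997, -0.08, -0.007, 0.002]
force: [-10.4, -3.5, 4.8]
opening: 14.9
```

```bash
python3 l.py
```

```text
t 17.85 p [605.1 150.  189.9] xang -0.1595 z [-0.015 -0.004 -1.   ] F [-10.45  -3.49   4.84] T [-0.44  0.8   0.02] op 14.9
Ftool(x,y,z) [-9.83  5.13 -4.67] Fmean2
```

```bash
python3 -c "
from h import *
tgt([603.6,150.2,190],-0.152);show()"
```

```text
row [-0.151  0.005 -0.009] [ 0.0061  0.0142 -0.0075] clock 17.85 F [-10.4  -3.5   4.8] open 14.9
t 17.85 p [605.1 150.  189.9] xang -0.1595 z [-0.015 -0.004 -1.   ] F [-10.45  -3.49   4.84] T [-0.44  0.8   0.02] op 14.9
```

drive_tool(commands=[-0.03,0,0,0.001,0.003,0,1,-0.07,0.01,0,0.003,0.006,-0.001,1,-0.11,0.02,0,0.005,0.01,-0.002,1,-0.13,0.03,0,0.006,0.014,-0.002,1,-0.13,0.03,0,0.006,0.014,-0.002,1])

```text
clock: 18.27
tool_pos: [604.1, 150.2, 190.1]
tool_rot: [0.997, -0.078, 0.001, -0.0]
force: [-0.1, -0.3, 1.1]
opening: 14.6
```

```bash
python3 l.py
```

```text
t 18.27 p [604.1 150.2 190.1] xang -0.157 z [ 0.001  0.    -1.   ] F [-0.13 -0.26  1.11] T [-0.14  0.2   0.15] op 14.6
Ftool(x,y,z) [-0.08  0.27 -1.11] Fmean2
```

drive_tool(commands=[0,0,0,0,0,0,0.6,0,0,0,0,0,0,0.2,0,0,0,0,0,0,-0.3,0,0,0,0,0,0,-0.7,0,0,0,0,0,0,-0.7])

```text
clock: 18.68
tool_pos: [604.3, 150.3, 190.1]
tool_rot: [0.997, -0.078, 0.001, -0.0]
force: [-1.0, 0.2, 0.2]
opening: 64.9
```

Run:
```python
from h import *
from scipy.optimize import least_squares
show()
P=np.array([[531.6,114.6],[545.3,132.5],[566.2,146],[572.8,148.3],[573.9,148.6],[575.1,148.9],[576.5,149.3],[577.9,149.6],[579.3,149.9],[580.7,150.2],[582.1,150.4],[583.5,150.6],[584.4,150.7],[585.7,150.9],[587.1,151],[588.5,151],[589.8,151.1],[591.2,151.2],[592.6,151.2],[594,151.2],[595.3,151.1],[596.5,151.1],[597.8,151],[599.2,150.8],[600.5,150.7],[601.9,150.6],[603.1,150.4],[604.2,150.2]])
f=lambda c:np.hypot(P[:,0]-c[0],P[:,1]-c[1])-c[2]
s=least_squares(f,[594,82,70]);print(s.x,np.round(f(s.x),2))
s2=least_squares(lambda c:f([*c,70]),[594,82]);print(s2.x)
for c in (s.x,s2.x): print(np.arctan2(604.1-c[0],150.2-c[1]))
d,e,st=cap('wrist','w5')
tgt([604.1,150.2,300],-0.157)
```

```text
t 18.68 p [604.3 150.3 190.1] xang -0.1571 z [ 0.002  0.001 -1.   ] F [-0.96  0.22  0.23] T [0.01 0.05 0.07] op 64.9
[592.55544936  82.11300433  69.07563906] [-0.    0.    0.03 -0.   -0.02 -0.05  0.   -0.02 -0.    0.04  0.01  0.01
 -0.01  0.05  0.03 -0.07 -0.03  0.02  0.01  0.03 -0.03  0.02  0.01 -0.07
 -0.03  0.05  0.02 -0.  ]
[592.9103059   81.19759376]
0.1679584825733052
0.1607643604073969
row [ 4.0000e-03 -2.0000e-03 -1.0992e+01] [-0.0008 -0.0015 -0.0001] clock 18.73 F [-0.7 -0.4  0.1] open 71.6
```

View pics/w5.png

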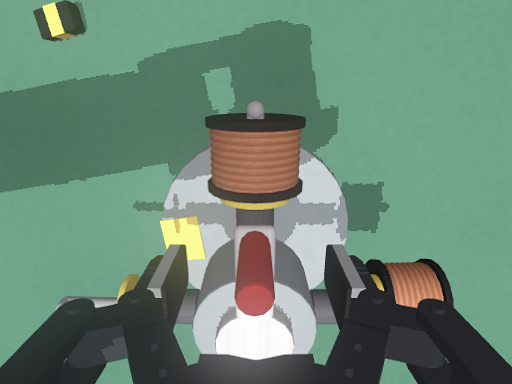

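drive_tool(commands=[0,0,-3,0,0,0,-1,0,0,-6,0,0,0,-1,0,0,-9,0,0,0,-1,-5,-3,-11,0,0,0.1,-1,-9,-3,-11,0,0,0.2,-1])

```text
clock: 19.15
tool_pos: [536.8, 189.6, 302.2]
tool_rot: [0.984, -0.181, 0.004, -0.002]
force: [0.1, 0.8, 0.7]
opening: 85.3
```

```bash
python3 -c "
from h import *
tgt([490,100,300],-1.2);show()"
```

```text
row [-1.188 10.036  0.161] [-0.008  -0.0045  0.8364] clock 19.15 F [0.1 0.8 0.7] open 85.3
t 19.15 p [536.8 189.6 302.2] xang -0.3636 z [ 0.009  0.002 -1.   ] F [0.07 0.85 0.67] T [ 0.05  0.02 -0.04] op 85.3
```

drive_tool(commands=[-1.2,10,0.2,0,0,0.8364,-1,-1.2,10,0.2,0,0,0.8364,-1,-1.2,10,0.2,0,0,0.8364,-1,-1.2,10,0.2,0,0,0.8364,-1,-1.2,10,0.2,0,0,0.8364,-1])

```text
clock: 19.57
tool_pos: [489.7, 99.6, 300.0]
tool_rot: [0.88, -0.475, 0.003, -0.003]
force: [0.3, -0.1, 0.0]
opening: 85.4
```

```bash
python3 -c "
from h import *
show()
d,e,st=cap('wrist','w6')
H=np.array([-0.987,0.162]);ax=np.array([592.6,82.1])
he=ax+140*H; hs=ax+108*H
print(proj(e,[[*he,143],[*he,151],[*hs,140],[*(ax+90*H),140]]))
"
```

```text
t 19.57 p [489.7  99.6 300. ] xang -0.99 z [ 0.008  0.003 -1.   ] F [ 0.29 -0.08  0.01] T [ 0.03 -0.02  0.02] op 85.4
[[229.62700104 200.97768557]
 [229.00730763 203.82967467]
 [252.05179471 176.57214778]
 [264.98971254 162.9628908 ]]
```

View pics/w6.png

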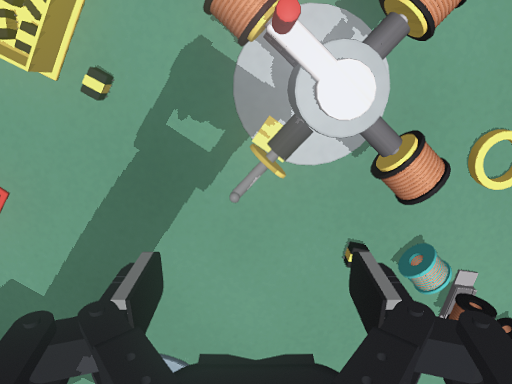

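```bash
python3 -c "
from h import *
show()
d,e,st=cap('wrist','w7',(200,60,380,210),(720,600))
show()
dt,et,_=cap('top','t7',(140,100,300,240),(686,600)); ds,es,_=cap('scene','s7',(225,170,345,280),(655,600))
H=np.array([-0.987,0.162]);ax=np.array([592.6,82.1])
he=ax+140*H; hs=ax+108*H
for q in (e,et,es): print(proj(q,[[*he,143],[*he,151],[*hs,140],[*(ax+90*H),140]]))
"
```

```text
t 19.62 p [489.8  99.9 299.9] xang -0.9931 z [ 0.008  0.003 -1.   ] F [-0.35  0.08 -0.04] T [-0.02 -0.   -0.  ] op 85.5
t 19.67 p [490.  100.1 299.8] xang -0.9823 z [ 0.007  0.003 -1.   ] F [ 0.14  0.44 -0.14] T [-0.03  0.   -0.04] op 85.5
[[229.93616742 201.38390415]
 [229.32292717 204.24666673]
 [252.28544534 176.92120359]
 [265.18232812 163.27883741]]
[[188.75290035 228.37021234]
 [188.30844708 228.19354312]
 [190.94318217 215.75708942]
 [192.07718913 208.66535167]]
[[326.12780372 208.8117332 ]
 [326.44689046 206.2528755 ]
 [315.68209288 214.16158733]
 [309.72738148 216.69227145]]
```

View pics/w7.png

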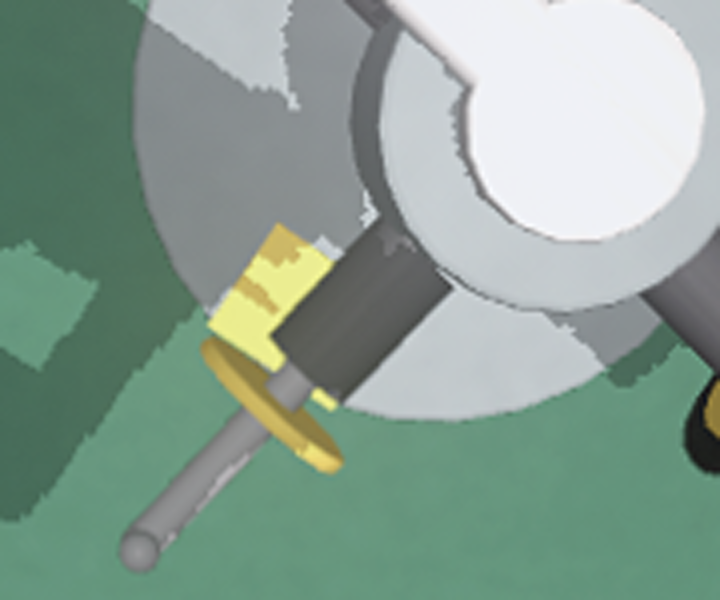

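View pics/t7.png

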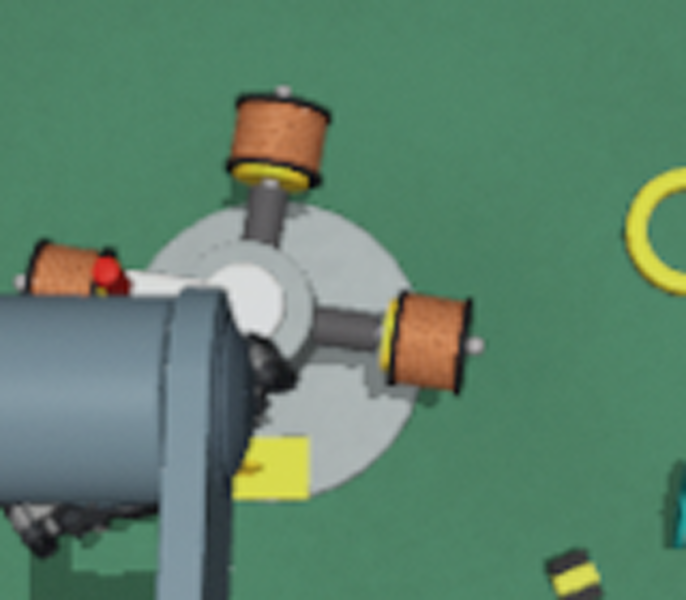

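View pics/s7.png

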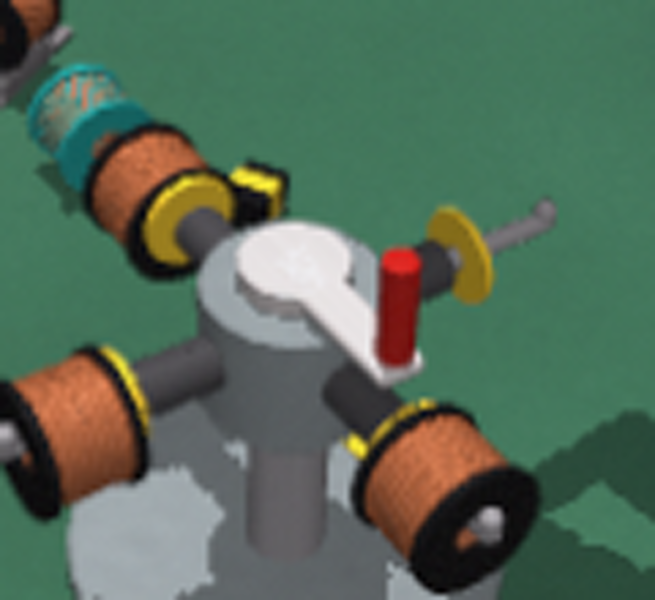

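```bash
python3 -c "
from h import *
d,e,st=cap('wrist'); show()
print(onplane(e,[[235,197.5]],151))
cv2.imwrite('pics/w8.png',cv2.resize(d['pixels'][0:210,200:400],(572,600),interpolation=cv2.INTER_CUBIC))
print(proj(e,[[604,150.5,228],[592.7,82,178],[592.7,82,14]]))
tgt([440,-304,220],-1.168)"
```

```text
t 19.82 p [490.1 100.5 299.6] xang -0.9792 z [ 0.007  0.003 -1.   ] F [ 0.03 -0.37 -0.26] T [ 0.02 -0.02  0.01] op 85.5
[[463.16569359 104.00998101 151.        ]]
[[290.97025639  11.95206528]
 [347.40765544  92.99426289]
 [312.33176482  89.98097808]]
row [30.768 26.77   7.824] [-0.0071 -0.001   0.1888] clock 19.82 F [ 0.  -0.4 -0.3] open 85.5
```

View pics/w8.png

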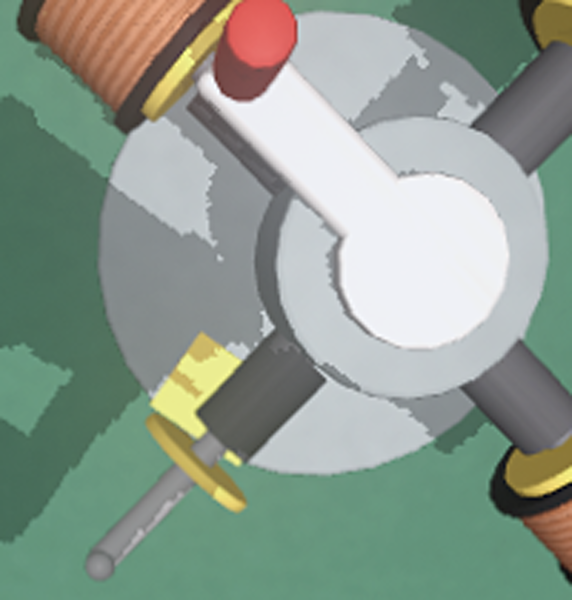

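drive_tool(commands=[30.8,26.8,4,0,0,0.18,-1,30.8,26.8,5,0,0,0.18,-1,30.8,26.8,6,0,0,0.18,-1,30.8,26.8,7,0,0,0.18,-1,30.8,26.8,7.8,0,0,0.18,-1])

```text
clock: 20.23
tool_pos: [464.6, -105.1, 266.5]
tool_rot: [0.838, -0.546, 0.003, -0.003]
force: [0.3, 0.2, 0.3]
opening: 85.3
```

```bash
python3 -c "
from h import *
show();tgt([440,-304,220],-1.168)"
```

```text
t 20.23 p [ 464.6 -105.1  266.5] xang -1.1561 z [ 0.008  0.002 -1.   ] F [0.32 0.18 0.3 ] T [ 0.02 -0.01 -0.01] op 85.3
row [17.204 10.3    4.591] [-0.0081 -0.0014  0.0119] clock 20.23 F [0.3 0.2 0.3] open 85.3
```

drive_tool(commands=[17.2,10.3,4.6,-0.008,0,0.012,-1,17.2,10.3,4.6,-0.008,0,0.012,-1,17.2,10.3,4.6,-0.008,0,0.012,-1,17.2,10.3,4.6,-0.008,0,0.012,-1,17.2,10.3,4.6,-0.008,0,0.012,-1])

```text
clock: 20.65
tool_pos: [439.5, -306.0, 219.4]
tool_rot: [0.835, -0.551, 0.001, 0.0]
force: [1.3, -0.3, -0.8]
opening: 85.0
```

```bash
python3 -c "
from h import *
show()
for i in range(3): d,e,st=cap('wrist','w9')
show()
S=np.array([461,-313.2]);A=np.array([np.cos(.403),np.sin(.403)]);N=np.array([-A[1],A[0]])
print(proj(e,[[*S,71],[*(S+22*A),44],[*(S-22*A),44],[*(S+55*A),5],[*(S-55*A),5]]))
"
```

```text
t 20.65 p [ 439.5 -306.   219.4] xang -1.166 z [ 0.001 -0.001 -1.   ] F [ 1.33 -0.32 -0.84] T [ 0.06 -0.02 -0.01] op 85.0
t 20.8 p [ 439.2 -305.8  218.7] xang -1.1701 z [-0.001  0.001 -1.   ] F [-0.4   0.31 -0.02] T [-0.   -0.05  0.02] op 85.3
[[270.05636607 155.64301089]
 [269.11182432 126.91710673]
 [268.71090155 171.60905382]
 [267.92570463  90.12011231]
 [267.16656763 190.80116873]]
```

View pics/w9.png

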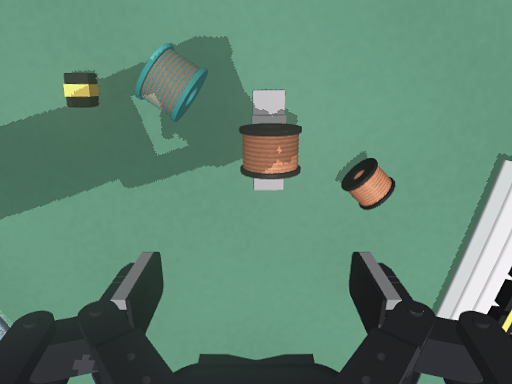

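```bash
python3 -c "
from h import *
d,e,st=cap('wrist'); show()
S=np.array([461.5,-314.3]);A=np.array([np.cos(.403),np.sin(.403)])
print(proj(e,[[*(S+k*A),74] for k in (22,17,-17,-22)]), proj(e,[[*S,73.0]]))
cv2.imwrite('pics/w10.png',cv2.resize(d['pixels'][80:200,220:320],(500,600),interpolation=cv2.INTER_CUBIC))
tgt([461.5,-314.3,110],-1.168)
tgt([461.5,-314.3,26],-1.168)"
```

```text
t 20.85 p [ 439.7 -304.5  219.2] xang -1.1683 z [-0.  0. -1.] F [ 0.82 -0.42  0.81] T [0.02 0.02 0.02] op 85.3
[[273.86710353 133.16216039]
 [273.78434415 138.89553922]
 [273.22382803 176.41732159]
 [273.14197055 181.72139349]] [[273.44637481 157.72835054]]
row [ 1.761 -1.621 10.921] [ 0.0002  0.0003 -0.0003] clock 20.85 F [ 0.8 -0.4  0.8] open 85.3
row [ 1.764 -1.622 19.321] [ 0.0002  0.0003 -0.0003] clock 20.85 F [ 0.8 -0.4  0.8] open 85.3
```

View pics/w10.png

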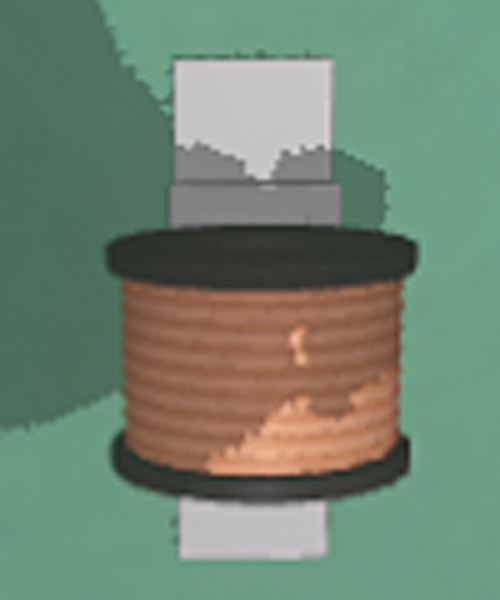

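drive_tool(commands=[1.67,-1.64,3,0,0,0,-1,1.67,-1.64,7,0,0,0,-1,1.67,-1.64,11,0,0,0,-1,1.67,-1.64,13,0,0,0,-1,1.67,-1.64,13,0,0,0,-1])

```text
clock: 21.27
tool_pos: [459.1, -309.0, 84.0]
tool_rot: [0.835, -0.55, -0.005, -0.001]
force: [0.0, 0.8, -0.4]
opening: 85.1
```

```bash
python3 -c "
from h import *
show()
d,e,st=cap('wrist','w11')
S=np.array([461.3,-313.4]);A=np.array([np.cos(.403),np.sin(.403)])
print(proj(e,[[*(S+k*A),74] for k in (22,17,-17,-22)]), proj(e,[[*S,73.0]]))
tgt([461.3,-313.4,26],-1.168)"
```

```text
t 21.27 p [ 459.1 -309.    84. ] xang -1.1652 z [-0.007  0.008 -1.   ] F [ 0.02  0.76 -0.43] T [-0.03 -0.05  0.01] op 85.1
[[264.2429636  207.87623268]
 [264.12463465 217.23339068]
 [263.35761001 276.02305762]
 [263.25047161 283.98929854]] [[263.70785333 246.73338906]]
row [0.298 0.03  6.126] [0.0019 0.0051 0.0025] clock 21.32 F [ 0.7 -0.3  0.9] open 85.5
```

View pics/w11.png

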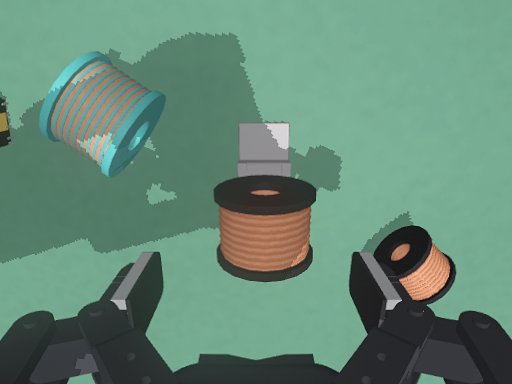

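drive_tool(commands=[0.25,0,0,0,0.004,0,-0.65,0.25,0,0,0,0.004,0,-0.65,0.25,0,2,0,0.004,0,-0.65,0.25,0,4,0,0.004,0,-0.65,0.25,0,5,0,0.004,0,-0.65])

```text
clock: 21.73
tool_pos: [462.0, -313.1, 37.7]
tool_rot: [0.835, -0.55, -0.0, 0.001]
force: [-0.5, 0.0, 0.5]
opening: 70.8
```

```bash
python3 -c "
from h import *
show()
d,e,st=cap('wrist','w12')
tgt([461.3,-313.4,26],-1.168)"
```

```text
t 21.73 p [ 462.  -313.1   37.7] xang -1.165 z [-0.001 -0.001 -1.   ] F [-0.54  0.03  0.5 ] T [0.03 0.01 0.06] op 70.8
row [0.131 0.009 0.993] [0.0025 0.0028 0.0028] clock 21.78 F [-0.8  0.4 -0.3] open 70.7
```

View pics/w12.png

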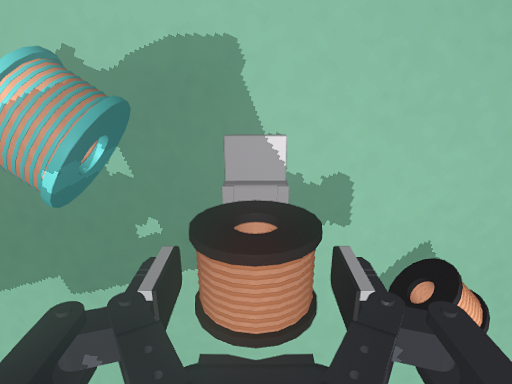

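```bash
python3 -c "
from h import *
d,e,st=cap('wrist'); show()
S=st['tool_pos'][:2];A=np.array([np.cos(.403),np.sin(.403)]);N=np.array([A[1],-A[0]])
print(proj(e,[[*(S+k*A+27*N),44] for k in (17,0,-17)]),proj(e,[[*(S+k*A),74] for k in (22,17,-17,-22)]))
tgt([461.3,-313.4,26],-1.168)
cv2.imwrite('pics/w13.png',cv2.resize(d['pixels'][190:350,150:370],(792,576),interpolation=cv2.INTER_CUBIC))
"
```

```text
t 21.83 p [ 461.2 -312.4   36.9] xang -1.1652 z [-0.003  0.001 -1.   ] F [-0.15 -0.35 -0.64] T [-0.02 -0.01 -0.04] op 70.6
[[314.20357488 233.85729741]
 [311.88410601 266.94158077]
 [309.65886757 297.48326415]] [[253.17632185 257.99384914]
 [253.16675281 270.16652298]
 [253.12054253 343.72395281]
 [253.11609051 353.29353904]]
row [0.095 0.023 1.094] [0.0024 0.0024 0.0028] clock 21.83 F [-0.2 -0.3 -0.6] open 70.6
```

View pics/w13.png

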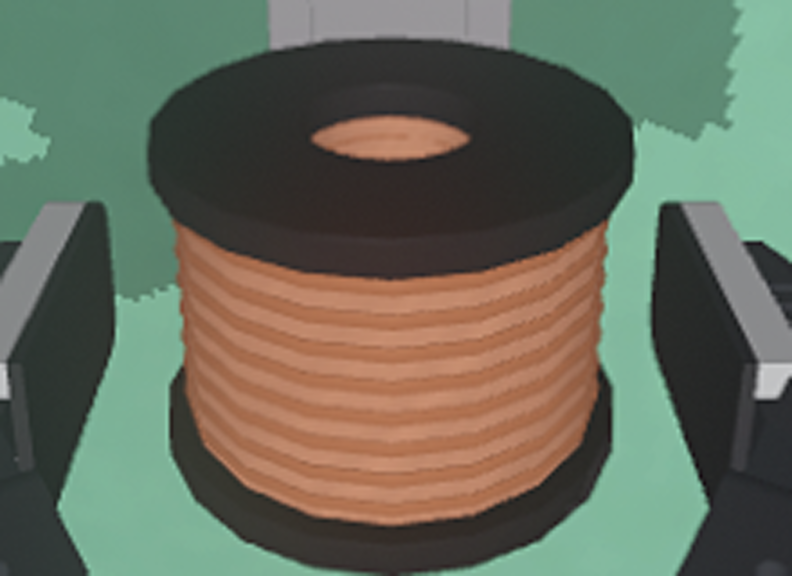

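drive_tool(commands=[0.06,-0.08,1.1,0,0.002,0,-0.65,0.06,-0.08,1.1,0,0.002,0,-0.4,0.06,-0.08,1.1,0,0.002,0,-0.2,0.06,-0.08,1.1,0,0.002,0,0,0.06,-0.08,1.1,0,0.002,0,0], force=60)

```text
clock: 22.25
tool_pos: [462.4, -312.9, 26.4]
tool_rot: [0.835, -0.55, -0.0, 0.001]
force: [-0.3, 0.6, -0.2]
opening: 53.0
```

drive_tool(commands=[0,0,0,0,0,0,1,0,0,0,0,0,0,1,0,0,0,0,0,0,1,0,0,0,0,0,0,1,0,0,0,0,0,0,1], force=60)

```text
clock: 22.67
tool_pos: [462.3, -312.8, 26.4]
tool_rot: [0.835, -0.55, -0.001, 0.001]
force: [0.8, 0.5, -1.0]
opening: 53.0
```

```bash
python3 -c "
from h import *
show()
d,e,st=cap('wrist','w14')
tgt([461.3,-313.4,200],-1.2)"
```

```text
t 22.67 p [ 462.3 -312.8   26.4] xang -1.1652 z [-0.002 -0.001 -1.   ] F [ 0.8   0.52 -1.05] T [0.07 0.09 0.01] op 53.0
row [ 1.7000e-02  1.5400e-01 -1.7357e+01] [ 0.0021 -0.0002  0.0349] clock 22.72 F [-0.1  1.2 -0.7] open 52.8
```

View pics/w14.png

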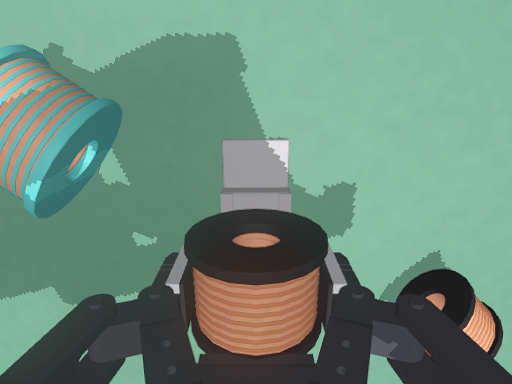

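drive_tool(commands=[0,0,-3,0,0,0,1,0,0,-7,0,0,0,1,0,0,-11,0,0,0,1,-2,0,-14,0,0,0,1,-5,0,-15,0,0,0,1])

```text
clock: 23.13
tool_pos: [445.5, -270.1, 182.8]
tool_rot: [0.835, -0.551, 0.005, 0.002]
force: [0.5, -0.1, -2.0]
opening: 53.2
```

```bash
python3 -c "
from h import *
show()
tgt([410,112,180],-1.734)"
```

```text
t 23.13 p [ 445.5 -270.1  182.8] xang -1.167 z [ 0.006 -0.009 -1.   ] F [ 0.47 -0.09 -2.  ] T [ 0.05  0.   -0.03] op 53.2
row [-36.529 -11.749  -0.094] [-0.0053 -0.0099  0.567 ] clock 23.13 F [ 0.5 -0.1 -2. ] open 53.2
```

drive_tool(commands=[-36.5,-11.7,0,0,0,0.567,1,-36.5,-11.7,0,0,0,0.567,1,-36.5,-11.7,0,0,0,0.567,1,-36.5,-11.7,0,0,0,0.567,1,-36.5,-11.7,0,0,0,0.567,1])

```text
clock: 23.55
tool_pos: [424.9, -66.2, 177.6]
tool_rot: [-0.645, 0.765, -0.006, -0.0]
force: [1.5, 1.0, -3.6]
opening: 52.2
```

```bash
python3 -c "
from h import *
show()
tgt([406,113,170],-1.734)"
```

```text
t 23.55 p [424.9 -66.2 177.6] xang -1.7406 z [ 0.007 -0.009 -1.   ] F [ 1.47  0.95 -3.57] T [ 0.07 -0.03  0.03] op 52.2
row [-17.349   4.895   0.582] [-0.0081 -0.0081 -0.0066] clock 23.55 F [ 1.5  1.  -3.6] open 52.2
```

drive_tool(commands=[-5,1.4,0.3,-0.004,-0.004,-0.003,1,-9,2.6,0.6,-0.008,-0.008,-0.006,1,-13,3.8,0.6,-0.008,-0.008,-0.006,1,-16,4.6,0.6,-0.008,-0.008,-0.006,1,-17.35,4.9,0.6,-0.008,-0.008,-0.006,1])

```text
clock: 23.97
tool_pos: [404.1, 116.9, 169.2]
tool_rot: [-0.648, 0.761, 0.001, 0.0]
force: [1.1, -1.1, -3.7]
opening: 52.9
```

```bash
python3 -c "
from h import *
show()
tgt([410,112.2,125.4],-1.734)"
```

```text
t 23.97 p [404.1 116.9 169.2] xang -1.7305 z [-0.001  0.001 -1.   ] F [ 1.13 -1.09 -3.71] T [-0.08  0.01 -0.01] op 52.9
row [ 0.376 -0.661  4.378] [0.0011 0.0012 0.0035] clock 23.97 F [ 1.1 -1.1 -3.7] open 52.9
```

drive_tool(commands=[0.38,-0.66,2,0.001,0.001,0.0035,1,0.38,-0.66,4,0.001,0.001,0.0035,1,0.38,-0.66,4.38,0.001,0.001,0.0035,1,0.38,-0.66,4.38,0.001,0.001,0.0035,1,0.38,-0.66,4.38,0.001,0.001,0.0035,1])

```text
clock: 24.38
tool_pos: [410.0, 112.0, 125.7]
tool_rot: [-0.647, 0.763, 0.0, -0.0]
force: [0.1, -0.0, -3.3]
opening: 52.7
```

```bash
python3 -c "
from h import *
show()
cap('wrist');d,e,st=cap('wrist','w15')
show()
ax=np.array([592.6,82.1]);H=np.array([-np.cos(.163),np.sin(.163)])
print(proj(e,[[*(ax+135*H),151],[*(ax+140*H),143],[*(ax+108*H),145]]))
tgt([410,112.2,125.4],-1.734)
ds,es,_=cap('scene','s15',(285,150,365,220),(686,600))
"
```

```text
t 24.38 p [410.  112.  125.7] xang -1.7345 z [-0.  0. -1.] F [ 0.11 -0.01 -3.31] T [ 0.02 -0.05  0.03] op 52.7
t 24.48 p [410.9 111.9 126.6] xang -1.7346 z [ 0.002  0.    -1.   ] F [ 0.07 -0.67 -3.46] T [-0.01 -0.01  0.06] op 52.7
[[255.11646928 173.87860128]
 [255.16938749 180.7575377 ]
 [255.11472216  97.45921391]]
row [-0.015  0.091  0.116] [-0.002   0.0006 -0.0006] clock 24.48 F [ 0.1 -0.7 -3.5] open 52.7
```

View pics/w15.png

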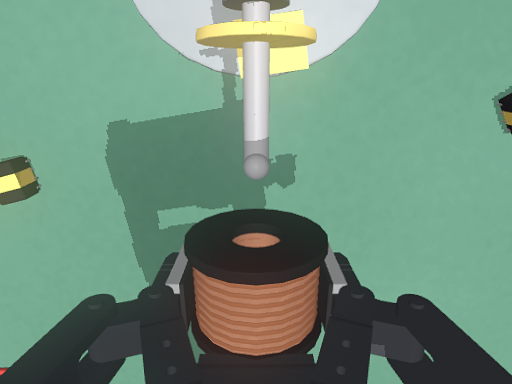

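View pics/s15.png

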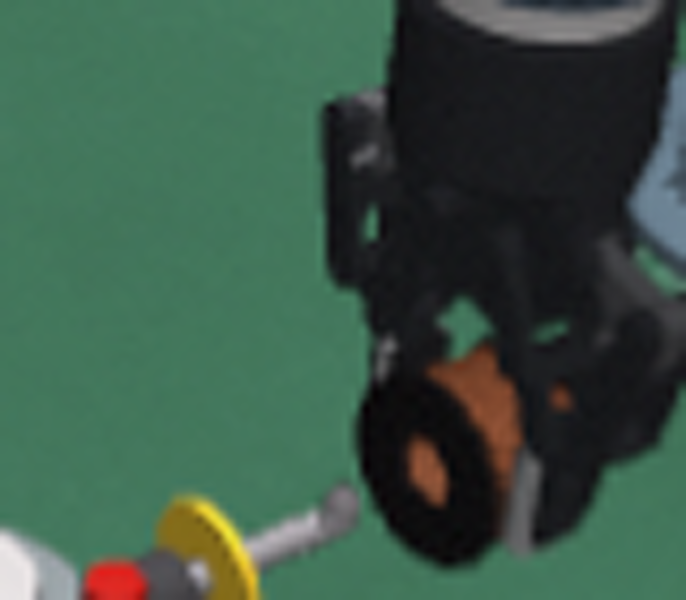

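```bash
python3 -c "
import cv2,numpy as np
a=cv2.imread('pics/w15.png')
cv2.imwrite('pics/w15z.png',cv2.resize(a[0:260,180:335],(358,600),interpolation=cv2.INTER_CUBIC))
g=a.astype(int)
for row in (70,90,110,130,150,165):
    r=g[row,235:280]; m=(abs(r[:,1]-r[:,2])<25)&(r[:,2]>90); x=np.nonzero(m)[0]+235; print(row,x.min(),x.max(),(x.min()+x.max())/2)
for row in (225,235,245):
    r=g[row]; m=r.max(1)<60; x=np.nonzero(m[150:360])[0]+150; print('dark',row,x.min(),x.max(),(x.min()+x.max())/2)
for row in (238,240,242,244):
    r=g[row,225:290]; m=(r[:,2]>r[:,0]+50); x=np.nonzero(m)[0]+225; print('bore',row,x.min(),x.max(),(x.min()+x.max())/2)
for row in (280,300,320):
    r=g[row,150:360]; m=(r[:,2]>r[:,0]+50); x=np.nonzero(m)[0]+150; print('wind',row,x.min(),x.max(),(x.min()+x.max())/2)
"
```

```text
70 235 279 257.0
90 243 268 255.5
110 243 268 255.5
130 243 268 255.5
150 244 268 256.0
165 243 268 255.5
dark 225 194 318 256.0
dark 235 186 326 256.0
dark 245 184 327 255.5
bore 238 234 277 255.5
bore 240 233 279 256.0
bore 242 235 277 256.0
bore 244 238 273 255.5
wind 280 194 318 256.0
wind 300 195 316 255.5
wind 320 198 314 256.0
```

View pics/w15z.png

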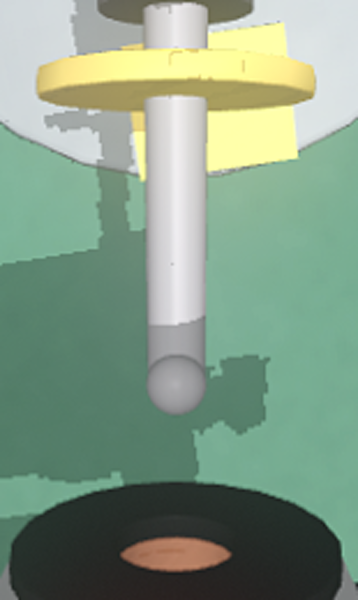

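drive_tool(commands=[0,-0.4,0.11,-0.002,0,0,1,0,-1.0,0.11,-0.002,0,0,1,0,-1.5,0.11,-0.002,0,0,1,0,-1.9,0.11,-0.002,0,0,1,0,-1.9,0.11,-0.002,0,0,1])

```text
clock: 24.95
tool_pos: [430.9, 108.5, 125.9]
tool_rot: [-0.647, 0.763, -0.0, 0.001]
force: [-0.3, 0.6, -3.0]
opening: 52.4
```

```bash
cat > m.py <<'E'
from h import *
st=show();ax=np.array([592.6,82.1]);a=.1635;H=np.array([-np.cos(a),np.sin(a)])
X=R.from_quat(st['tool_rot']).as_matrix()
q=st['tool_pos'][:2]-ax
print('radial',round(q@H,2),'lateral(toolx)',round(q@X[:2,0],2),'z spool',round(st['tool_pos'][2]+17.6,2),'Ftool',np.round(X.T@(st['force']-[0,0,-3.2]),2))
import sys
D=float(sys.argv[1]);
p=ax+D*H; tgt([*p,float(sys.argv[2])-17.6],-(np.pi/2+a))
E
python3 m.py 160 143; python3 -c "
from h import *
cap('wrist','w16')"
```

```text
t 24.95 p [430.9 108.5 125.9] xang -1.7351 z [ 0.001  0.001 -1.   ] F [-0.26  0.62 -3.01] T [-0.01  0.06  0.03] op 52.4
radial 163.89 lateral(toolx) 0.39 z spool 143.55 Ftool [-0.57  0.35 -0.19]
row [-0.025 -0.389  0.055] [-0.0011  0.0007 -0.0008] clock 24.95 F [-0.3  0.6 -3. ] open 52.4
```

View pics/w16.png

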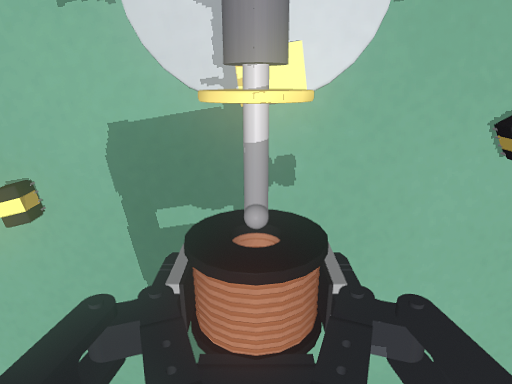

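drive_tool(commands=[-0.01,-0.3,0.05,0,0,0,1,-0.01,-0.7,0.05,0,0,0,1,-0.01,-1.1,0.05,0,0,0,1,-0.01,-1.2,0.05,0,0,0,1,-0.01,-1.2,0.05,0,0,0,1])

```text
clock: 25.42
tool_pos: [442.4, 106.7, 125.2]
tool_rot: [-0.647, 0.763, 0.0, 0.0]
force: [0.1, 0.6, -3.5]
opening: 52.9
```

```bash
python3 m.py 140 143; python3 -c "
from h import *
cap('wrist','w17')
cap('scene','s17',(285,150,365,220),(686,600))"
```

```text
t 25.42 p [442.4 106.7 125.2] xang -1.7351 z [ 0.     0.001 -1.   ] F [ 0.11  0.59 -3.51] T [-0.03 -0.04  0.07] op 52.9
radial 152.19 lateral(toolx) 0.26 z spool 142.81 Ftool [-0.6  -0.01  0.31]
row [-0.015 -1.219 -0.019] [-0.0002  0.0006 -0.0008] clock 25.42 F [ 0.1  0.6 -3.5] open 52.9
```

View pics/w17.png

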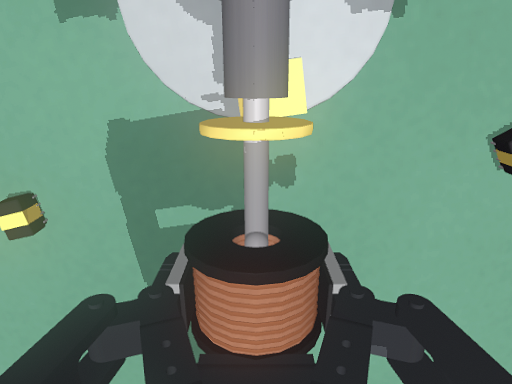

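View pics/s17.png

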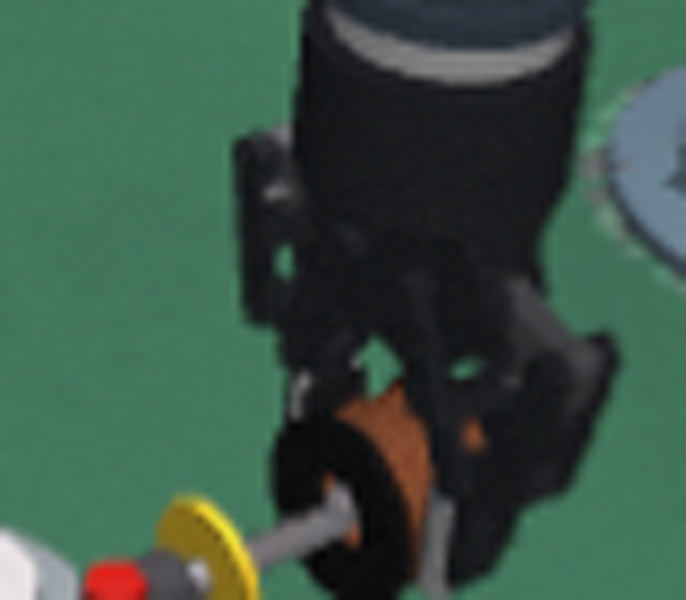

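drive_tool(commands=[-0.01,-0.5,-0.02,0,0,0,1,-0.01,-1.0,-0.02,0,0,0,1,-0.01,-1.5,-0.02,0,0,0,1,-0.01,-1.9,-0.02,0,0,0,1,-0.01,-1.9,-0.02,0,0,0,1])

```text
clock: 25.93
tool_pos: [461.8, 103.6, 125.5]
tool_rot: [-0.647, 0.763, -0.0, 0.0]
force: [0.6, 0.2, -3.7]
opening: 53.0
```

```bash
python3 m.py 118 143
```

```text
t 25.93 p [461.8 103.6 125.5] xang -1.7353 z [ 0.001  0.001 -1.   ] F [ 0.61  0.25 -3.71] T [0.03 0.03 0.04] op 53.0
radial 132.55 lateral(toolx) 0.24 z spool 143.12 Ftool [-0.34 -0.56  0.51]
row [-0.012 -1.455  0.013] [-0.0006  0.0006 -0.001 ] clock 25.93 F [ 0.6  0.2 -3.7] open 53.0
```

drive_tool(commands=[-0.01,-0.5,0.01,0,0,0,1,-0.01,-1.0,0.01,0,0,0,1,-0.01,-1.5,0.01,0,0,0,1,-0.01,-1.75,0.01,0,0,0,1,-0.01,-1.75,0.01,0,0,0,1])

```text
clock: 26.35
tool_pos: [479.8, 100.7, 125.6]
tool_rot: [-0.647, 0.763, -0.0, 0.001]
force: [0.3, 0.0, -4.5]
opening: 52.8
```

```bash
python3 m.py 108 143
```

```text
t 26.35 p [479.8 100.7 125.6] xang -1.7355 z [ 0.001  0.001 -1.   ] F [ 0.29  0.05 -4.46] T [ 0.03 -0.06 -0.02] op 52.8
radial 114.35 lateral(toolx) 0.18 z spool 143.16 Ftool [-0.09 -0.28  1.26]
row [-0.005 -0.634  0.016] [-0.001   0.0007 -0.0012] clock 26.35 F [ 0.3  0.  -4.5] open 52.8
```

drive_tool(commands=[0,-0.1,0.01,-0.001,0,0,1,0,-0.25,0.015,-0.001,0,0,1,0,-0.4,0.015,-0.001,0,0,1,0,-0.4,0.015,-0.001,0,0,1,0,-0.4,0.015,-0.001,0,0,1])

```text
clock: 26.77
tool_pos: [483.7, 100.0, 125.4]
tool_rot: [-0.647, 0.763, 0.0, 0.0]
force: [0.0, -0.2, -3.5]
opening: 52.6
```

```bash
python3 m.py 104 143; python3 -c "
from h import *
cap('wrist','w18')"
```

```text
t 26.77 p [483.7 100.  125.4] xang -1.7355 z [-0.     0.001 -1.   ] F [ 0.01 -0.21 -3.54] T [-0.01 -0.01 -0.02] op 52.6
radial 110.38 lateral(toolx) 0.22 z spool 142.98 Ftool [ 0.21 -0.04  0.33]
row [-0.009 -0.638 -0.002] [ 0.0001  0.0006 -0.0012] clock 26.77 F [ 0.  -0.2 -3.5] open 52.6
```

View pics/w18.png

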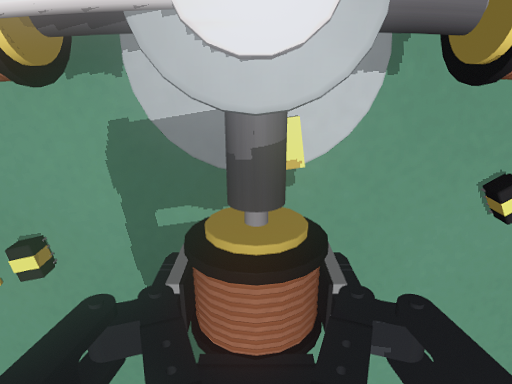

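drive_tool(commands=[0,-0.1,0,0,0,0,1,0,-0.2,0,0,0,0,1,0,-0.3,0,0,0,0,1,0,-0.3,0,0,0,0,1,0,-0.3,0,0,0,0,1])

```text
clock: 27.23
tool_pos: [486.2, 99.6, 125.2]
tool_rot: [-0.647, 0.763, 0.001, -0.0]
force: [-3.8, 0.6, -1.1]
opening: 53.1
```

```bash
python3 m.py 104 143
```

```text
t 27.23 p [486.2  99.6 125.2] xang -1.7354 z [-0.001  0.001 -1.   ] F [-3.77  0.62 -1.1 ] T [ 0.06  0.48 -0.02] op 53.1
radial 107.82 lateral(toolx) 0.15 z spool 142.81 Ftool [ 0.    3.83 -2.1 ]
row [-0.003 -0.382 -0.02 ] [ 0.0012  0.0006 -0.0011] clock 27.23 F [-3.8  0.6 -1.1] open 53.1
```

drive_tool(commands=[0,-0.1,-0.02,0.001,0,0,1,0,-0.2,-0.02,0.001,0,0,1,0,-0.3,-0.02,0.001,0,0,1,0,-0.35,-0.02,0.001,0,0,1,0,-0.35,-0.02,0.001,0,0,1])

```text
clock: 27.65
tool_pos: [489.4, 99.1, 125.2]
tool_rot: [-0.647, 0.763, 0.001, -0.0]
force: [-4.9, 0.4, -1.6]
opening: 52.9
```

```bash
python3 m.py 101 143
```

```text
t 27.65 p [489.4  99.1 125.2] xang -1.7355 z [-0.001  0.001 -1.   ] F [-4.89  0.4  -1.63] T [0.18 0.7  0.  ] op 52.9
radial 104.6 lateral(toolx) 0.17 z spool 142.77 Ftool [ 0.41  4.89 -1.57]
row [-0.005 -0.36  -0.023] [ 0.0012  0.0006 -0.0012] clock 27.65 F [-4.9  0.4 -1.6] open 52.9
```

drive_tool(commands=[0,-0.1,-0.02,0.001,0,0,1,0,-0.2,-0.02,0.001,0,0,1,0,-0.25,-0.02,0.001,0,0,1,0,-0.25,-0.02,0.001,0,0,1,0,-0.25,-0.02,0.001,0,0,1])

```text
clock: 28.07
tool_pos: [491.4, 98.8, 125.2]
tool_rot: [-0.647, 0.763, 0.001, -0.0]
force: [-5.0, 1.9, -1.2]
opening: 52.6
```

```bash
python3 m.py 101 143
```

```text
t 28.07 p [491.4  98.8 125.2] xang -1.7354 z [-0.001  0.001 -1.   ] F [-5.01  1.94 -1.25] T [0.14 0.89 0.03] op 52.6
radial 102.52 lateral(toolx) 0.15 z spool 142.77 Ftool [-1.1   5.27 -1.95]
row [-0.004 -0.152 -0.023] [ 0.0015  0.0005 -0.0011] clock 28.07 F [-5.   1.9 -1.2] open 52.6
```

drive_tool(commands=[0,-0.05,-0.02,0.001,0,0,1,0,-0.1,-0.02,0.001,0,0,1,0,-0.15,-0.02,0.001,0,0,1,0,-0.15,-0.02,0.001,0,0,1,0,-0.15,-0.02,0.001,0,0,1])

```text
clock: 28.48
tool_pos: [492.4, 98.6, 125.2]
tool_rot: [-0.647, 0.763, 0.001, -0.001]
force: [-6.5, 0.1, -1.6]
opening: 52.8
```

```bash
python3 m.py 101 143;  python3 -c "
from h import *
cap('wrist','w19')"
```

```text
t 28.48 p [492.4  98.6 125.2] xang -1.7353 z [-0.002  0.001 -1.   ] F [-6.52  0.07 -1.57] T [ 0.15  0.95 -0.06] op 52.8
radial 101.56 lateral(toolx) 0.13 z spool 142.78 Ftool [ 0.99  6.44 -1.62]
row [-0.002 -0.056 -0.023] [ 0.0021  0.0004 -0.001 ] clock 28.48 F [-6.5  0.1 -1.6] open 52.8
```

View pics/w19.png

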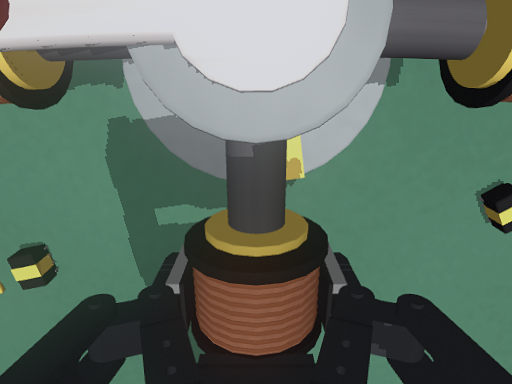

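drive_tool(commands=[0,-0.05,-0.02,0.002,0,0,1,0,-0.1,-0.02,0.002,0,0,1,0,-0.13,-0.02,0.002,0,0,1,0,-0.13,-0.02,0.002,0,0,1,0,-0.13,-0.02,0.002,0,0,1])

```text
clock: 28.95
tool_pos: [493.0, 98.5, 125.2]
tool_rot: [-0.647, 0.763, 0.001, -0.001]
force: [-6.8, 1.0, 0.4]
opening: 52.4
```

```bash
python3 m.py 101 143
```

```text
t 28.95 p [493.   98.5 125.2] xang -1.7353 z [-0.002  0.001 -1.   ] F [-6.81  1.03  0.39] T [ 0.19  1.01 -0.01] op 52.4
radial 100.94 lateral(toolx) 0.12 z spool 142.78 Ftool [ 0.1   6.89 -3.58]
row [-0.002  0.006 -0.022] [ 0.0021  0.0003 -0.001 ] clock 28.95 F [-6.8  1.   0.4] open 52.4
```

drive_tool(commands=[0,-0.1,-0.02,0.002,0,0,1,0,-0.13,-0.02,0.002,0,0,1,0,-0.14,-0.02,0.002,0,0,1,0,-0.14,-0.02,0.002,0,0,1,0,-0.14,-0.02,0.002,0,0,1])

```text
clock: 29.37
tool_pos: [493.0, 98.5, 125.1]
tool_rot: [-0.647, 0.763, 0.001, -0.001]
force: [-10.7, 1.2, 1.4]
opening: 52.7
```

```bash
python3 m.py 101 143
```

```text
t 29.37 p [493.   98.5 125.1] xang -1.7352 z [-0.004  0.001 -1.   ] F [-10.73   1.23   1.42] T [ 0.22  1.44 -0.04] op 52.7
radial 100.91 lateral(toolx) 0.11 z spool 142.67 Ftool [ 0.54 10.8  -4.58]
row [-0.002  0.009 -0.033] [ 0.0039 -0.0001 -0.0009] clock 29.37 F [-10.7   1.2   1.4] open 52.7
```

drive_tool(commands=[0,-0.04,-0.03,0.004,0,0,1,0,0,-0.03,0.004,0,0,1,0,0.03,0,0.004,0,0,1,0,0.03,0.15,0.004,0,0,1,0,0.03,0.3,0.004,0,0,1])

```text
clock: 29.78
tool_pos: [492.4, 98.6, 122.1]
tool_rot: [-0.647, 0.763, 0.0, -0.0]
force: [-6.1, 0.8, -0.4]
opening: 52.8
```

```bash
python3 m.py 101.8 134
```

```text
t 29.78 p [492.4  98.6 122.1] xang -1.735 z [-0.001 -0.    -1.   ] F [-6.13  0.8  -0.36] T [ 0.14  0.97 -0.05] op 52.8
radial 101.6 lateral(toolx) 0.07 z spool 139.68 Ftool [ 0.21  6.18 -2.83]
row [0.    0.019 0.568] [ 0.001  -0.0002 -0.0007] clock 29.78 F [-6.1  0.8 -0.4] open 52.8
```

drive_tool(commands=[0,-0.05,0.1,0,0,0,1,0,-0.05,0.2,0,0,0,1,0,-0.05,0.35,0,0,0,1,0,-0.05,0.45,0,0,0,1,0,-0.05,0.48,0,0,0,1])

```text
clock: 30.2
tool_pos: [492.4, 98.6, 117.1]
tool_rot: [-0.647, 0.763, 0.001, -0.001]
force: [-5.9, 0.0, -0.6]
opening: 53.1
```

```bash
python3 m.py 101.8 134
```

```text
t 30.2 p [492.4  98.6 117.1] xang -1.7351 z [-0.002  0.    -1.   ] F [-5.9   0.02 -0.61] T [ 0.16  0.92 -0.04] op 53.1
radial 101.59 lateral(toolx) 0.08 z spool 134.68 Ftool [ 0.95  5.83 -2.58]
row [-0.001  0.021  0.068] [ 0.0024 -0.0003 -0.0008] clock 30.2 F [-5.9  0.  -0.6] open 53.1
```

drive_tool(commands=[0,-0.04,0.04,0,0,0,1,0,-0.03,0.07,0.002,0,0,1,0,0.05,0.07,0.002,0,0,1,0,0.15,0.07,0.002,0,0,1,0,0.25,0.07,0.002,0,0,1])

```text
clock: 30.62
tool_pos: [489.8, 99.0, 116.4]
tool_rot: [-0.647, 0.763, 0.0, -0.0]
force: [-3.7, 0.5, -2.1]
opening: 52.9
```

```bash
python3 m.py 106 134
```

```text
t 30.62 p [489.8  99.  116.4] xang -1.7351 z [-0.001 -0.    -1.   ] F [-3.74  0.49 -2.11] T [ 0.16  0.67 -0.07] op 52.9
radial 104.2 lateral(toolx) 0.1 z spool 133.99 Ftool [ 0.13  3.77 -1.09]
row [-0.001  0.18  -0.001] [ 0.0007 -0.0004 -0.0008] clock 30.62 F [-3.7  0.5 -2.1] open 52.9
```

drive_tool(commands=[0,0.03,0,0,0,0,1,0,0.07,0,0,0,0,1,0,0.11,0,0,0,0,1,0,0.11,0,0,0,0,1,0,0.11,0,0,0,0,1])

```text
clock: 31.03
tool_pos: [488.7, 99.2, 116.4]
tool_rot: [-0.647, 0.763, 0.0, -0.0]
force: [-3.8, 1.8, -2.1]
opening: 52.8
```

```bash
python3 m.py 106 134;python3 -c "
from h import *
cap('wrist','w20');cap('scene','s20',(285,150,365,220),(686,600))"
```

```text
t 31.03 p [488.7  99.2 116.4] xang -1.735 z [-0.001 -0.    -1.   ] F [-3.77  1.84 -2.06] T [0.11 0.7  0.  ] op 52.8
radial 105.28 lateral(toolx) 0.07 z spool 134.0 Ftool [-1.2   4.02 -1.14]
row [ 0.001  0.072 -0.   ] [ 0.0007 -0.0003 -0.0007] clock 31.03 F [-3.8  1.8 -2.1] open 52.8
```

View pics/s20.png

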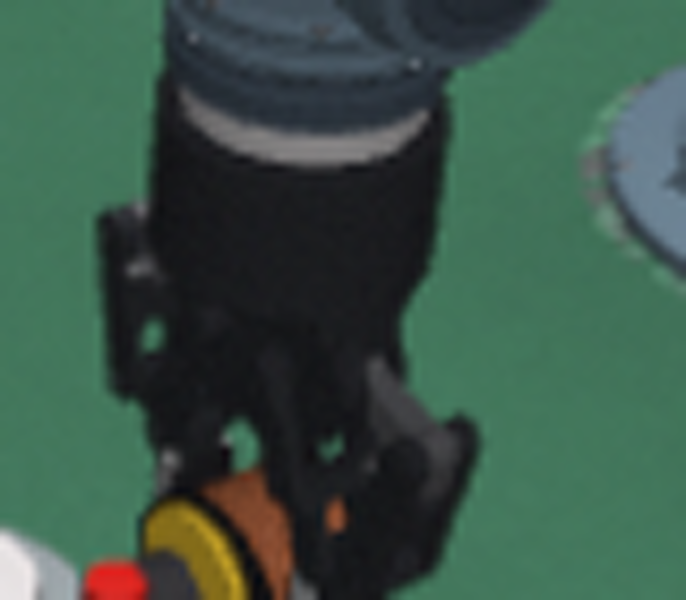

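drive_tool(commands=[0,0.03,0,0,0,0,-0.28,0,0.03,0,0,0,0,-0.35,0,0,0,0,0,0,-0.5,0,0,0,0,0,0,-0.7,0,0,0,0,0,0,-0.7])

```text
clock: 31.55
tool_pos: [489.5, 99.1, 117.0]
tool_rot: [-0.647, 0.763, -0.001, 0.0]
force: [-0.1, 0.3, -0.5]
opening: 72.7
```

```bash
python3 m.py 106 220; python3 -c "
from h import *
cap('wrist','w21');cap('scene','s21',(265,150,365,240),(666,600))"
```

```text
t 31.55 p [489.5  99.1 117. ] xang -1.7352 z [ 0.001 -0.    -1.   ] F [-0.12  0.26 -0.46] T [-0.    0.08  0.04] op 72.7
radial 104.46 lateral(toolx) 0.07 z spool 134.6 Ftool [-0.24  0.16 -2.75]
row [ 3.00e-03  1.44e-01 -8.54e+00] [-0.0012 -0.0002 -0.0009] clock 31.55 F [-0.1  0.3 -0.5] open 72.7
```

View pics/w21.png

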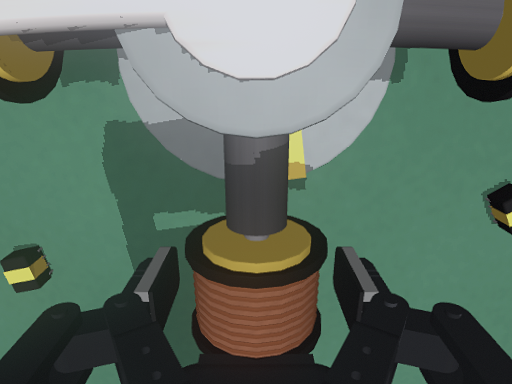

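drive_tool(commands=[0,0,-0.5,0,0,0,-0.9,0,0,-2.5,0,0,0,-0.9,0,0,-5.5,0,0,0,-0.9,0,0,-9,0,0,0,-0.9,0,0,-12,0,0,0,-0.9])

```text
clock: 32.07
tool_pos: [489.2, 99.2, 239.0]
tool_rot: [-0.647, 0.763, -0.001, 0.0]
force: [0.5, -0.0, 0.1]
opening: 81.1
```

drive_tool(commands=[0,0,-3,0,0,0,-0.9,0,4,-6,0,0,0,-0.9,0,6,-7,0,0,0,-0.9,0,6,-7,0,0,0,-0.9,0,6,-7,0,0,0,-0.9])

```text
clock: 32.48
tool_pos: [429.9, 109.3, 310.7]
tool_rot: [-0.647, 0.763, -0.002, 0.002]
force: [0.4, 0.1, -0.6]
opening: 80.9
```

```bash
python3 -c "
from h import *
show()
d,e,st=cap('wrist','w22');ds,es,_=cap('scene','s22',(225,150,365,270),(700,600));cap('scene','s22f')
"
```

```text
t 32.48 p [429.9 109.3 310.7] xang -1.7345 z [ 0.006 -0.    -1.   ] F [ 0.35  0.08 -0.57] T [-0.03 -0.03  0.05] op 80.9
```

View pics/w22.png

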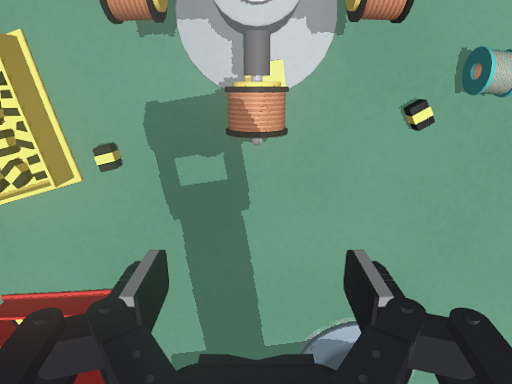

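View pics/s22.png

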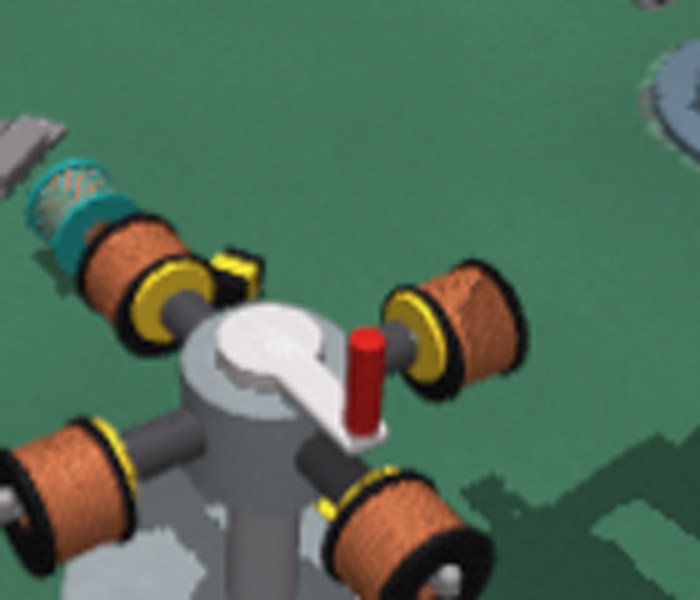

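```bash
python3 -c "
from h import *
show();print(order.hand_in())"
```

```text
t 32.63 p [429.9 108.9 307.9] xang -1.7354 z [-0. -0. -1.] F [0.44 0.1  0.22] T [-0.    0.    0.07] op 81.3
the job is handed in; nothing more can be done
None
```

The job is done and handed in at 32.6 s: the carousel is against its stop and the loose copper spool hangs on the empty hook, trapped between plate and hook end.

- **Carousel:** I gripped the red handle and turned it clockwise in small steps. It met the stop with the hook pointing about 0.16 rad from straight at the robot, within the allowed range of the mark. I pressed it home at about 8 to 10 N for roughly a second. Two readings were 10.05 and 10.0 N, at the upper edge, and the sensor noise is about ±0.6 N. I took the load off before opening the hand.
- **Spool:** I took the larger copper spool from the cradle and passed it over the hook end without touching. I pushed the plate back until it hit its stop, where the force rose from 6.9 to 10.8 N. Then I eased off about 1 mm, lowered it 9 mm, let it out towards the hook end and released it.

**Last checks:**
- The wrist picture shows the spool between the plate and the hook end, with the hook tip standing out of its outer face.
- The handle is at the same pixel as before the spool went on, so the carousel did not move.
- The other things in view looked undisturbed; I did not check the tape roll or the small spool again at the end.
- The hand reads about 0 N and is clear of everything.

The wrist camera read about 2 mm off along one tool axis, and the spool sat about 2 mm off-centre in the grip, so I set the final depth by feel.

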